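# Build the upper tier of a kiln setting

## Task

Build the upper tier on the pulled-out kiln hearth: stand the two taller tubular props upright on the two bare round patches of its white base shelf, then lay the narrow kiln shelf across their tops, centred over the hearth and in line with it, then stand the small jar upright in the middle of that shelf, and last of all put the jar's own lid on it, properly seated. The clay is raw and fragile, so set the jar and the lid down without letting them drop. Leave the two beakers on the hearth, the short prop and the large lid where they are.

Things in the scene. Friction and masses are not known exactly. Their poses are not given: they have to be found in the camera images.
- hearth: Fixed pull-out hearth: firebrick slab in a low steel frame, 324 x 194 mm, with a white base shelf 300 x 150 mm whose top is 50 mm above the origin. Origin at the centre of the underside (on a flat 6 mm mat), z up, x along its length. Two bare brownish round patches, 39 mm across, on the base shelf are for the props: centres at x = +100 and x = -100 mm, y = 0. Beakers stand between. Handle at the -x end.
- prop_a_center (a point): One of the two taller props: a plain cream tube standing upright, outside diameter 38, bore 18, height 70 mm, 0.13 kg; point at its centre, 35 mm above its underside, z up along the tube. Stands at first on a fixed, level plywood ware board 15 mm thick (300 x 430 mm, on the bench beside the hearth). It and prop_b are alike and either may go on either patch.
- prop_b_center (a point): The other taller prop, same as prop_a: diameter 38, height 70 mm; point at its centre, 35 mm above its underside, z up. Stands at first on the ware board.
- prop_short_center (a point): A shorter prop of the same tube, diameter 38, height only 40 mm: not to be used (the beakers are taller). Point at its centre, 20 mm above its underside. Stands on the ware board.
- shelf_center (a point): Narrow cream kiln shelf, a flat slab 250 (x) x 62 (y) x 14 mm (z), about 0.42 kg, lying flat on the ware board at first; point at its centre, x along its length, z up.
- jar_center (a point): Small unglazed terracotta jar, open at the top, height 66 mm, about 56 mm in diameter over most of its height (foot 46, rim outside 55, mouth inside 45 mm), about 0.15 kg, standing upright on the ware board; point at its centre, 33 mm above its underside, z up.
- jar_lid_center (a point): Small jar's lid, terracotta, upright on the ware board. From below: a flange 37 mm across, 7 deep, that goes loosely into the jar's mouth; a disc 55 across, 6 thick, that lies on the rim; an upright knob 18 across (cone-shaped root to 17 mm, straight from 17 to the top at 36 mm above the underside). Point 18 mm above the flange's underside, z up; when seated it is 44 mm above the jar's point.
- large_lid_center (a point): Lid of another, larger jar: the same shape but its disc is 80 mm across; not to be used. Point 18 mm above its underside; total height 36 mm. Stands on the ware board.
- beaker_a_center (a point): Small open terracotta beaker, 44 mm in diameter at the rim and 50 mm high, already set on the hearth's base shelf between the patches; stays there, under the new shelf. Point at its centre, 25 mm above its underside.
- beaker_b_center (a point): The second beaker, same as beaker_a.
There are look-alikes about, which are no part of the job. Leave any yellow look-alike of the part that bears jar_lid_center alone.

How it is judged (in metres and radians):
On the way, in this order (a step that is already met when the one before it is completed fails the run):
1. both taller props stand on the two patches (((x of prop_a_center in the frame of hearth between 0.088 and 0.112 m and y of prop_a_center in the frame of hearth between -0.012 and 0.012 m and z of prop_a_center in the frame of hearth between 0.081 and 0.089 m and angle between each of prop_a_center, prop_b_center's own z axis and vertical below 0.08 rad and x of prop_b_center in the frame of hearth between -0.112 and -0.088 m and y of prop_b_center in the frame of hearth between -0.012 and 0.012 m and z of prop_b_center in the frame of hearth between 0.081 and 0.089 m) or (x of prop_a_center in the frame of hearth between -0.112 and -0.088 m and y of prop_a_center in the frame of hearth between -0.012 and 0.012 m and z of prop_a_center in the frame of hearth between 0.081 and 0.089 m and angle between each of prop_a_center, prop_b_center's own z axis and vertical below 0.08 rad and x of prop_b_center in the frame of hearth between 0.088 and 0.112 m and y of prop_b_center in the frame of hearth between -0.012 and 0.012 m and z of prop_b_center in the frame of hearth between 0.081 and 0.089 m))), for 0.2 s.
2. the narrow shelf lies on the two props, centred and in line (x of shelf_center in the frame of hearth between -0.012 and 0.012 m and y of shelf_center in the frame of hearth between -0.012 and 0.012 m and z of shelf_center in the frame of hearth between 0.122 and 0.132 m and angle between shelf_center's own z axis and vertical below 0.05 rad and angle between the x axis of shelf_center and the x axis of hearth, either way round below 0.12 rad), for 0.2 s.
3. the jar stands in the middle of the shelf (x of jar_center in the frame of shelf_center between -0.012 and 0.012 m and y of jar_center in the frame of shelf_center between -0.01 and 0.01 m and z of jar_center in the frame of hearth between 0.161 and 0.173 m and angle between jar_center's own z axis and vertical below 0.07 rad), for 0.2 s.
4. the jar's lid is seated on the jar (horizontal distance between jar_lid_center and jar_center below 0.008 m and angle between jar_lid_center's own z axis and vertical below 0.08 rad and z of jar_lid_center in the frame of jar_center between 0.041 and 0.047 m), for 0.2 s.
At the end, for the whole second after the job is handed in: One tall prop upright on each patch (12 mm); narrow shelf level on both, centred and in line with the hearth (12 mm, 0.12 rad); jar upright in the middle of that shelf (12 mm along, 10 mm across); its own lid seated level (8 mm sideways, 3 mm in height); all at rest (below 20 mm/s) (all of step 2 and all of step 3 and all of step 4 and ((x of prop_a_center in the frame of hearth between 0.088 and 0.112 m and y of prop_a_center in the frame of hearth between -0.012 and 0.012 m and z of prop_a_center in the frame of hearth between 0.081 and 0.089 m and angle between each of prop_a_center, prop_b_center's own z axis and vertical below 0.08 rad and x of prop_b_center in the frame of hearth between -0.112 and -0.088 m and y of prop_b_center in the frame of hearth between -0.012 and 0.012 m and z of prop_b_center in the frame of hearth between 0.081 and 0.089 m) or (x of prop_a_center in the frame of hearth between -0.112 and -0.088 m and y of prop_a_center in the frame of hearth between -0.012 and 0.012 m and z of prop_a_center in the frame of hearth between 0.081 and 0.089 m and angle between each of prop_a_center, prop_b_center's own z axis and vertical below 0.08 rad and x of prop_b_center in the frame of hearth between 0.088 and 0.112 m and y of prop_b_center in the frame of hearth between -0.012 and 0.012 m and z of prop_b_center in the frame of hearth between 0.081 and 0.089 m)) and linear speed of each of prop_a, prop_b, shelf, jar, jar_lid below 0.02 m/s); the robot touches nothing.
It fails at once if the jar falls freely (faster than 0.5 m/s while not held: a drop of more than about 13 mm) (linear speed of jar above 0.5 m/s and contact force between the fingers and jar below 0.05 N).
It fails at once if the jar's lid falls freely (faster than 0.5 m/s while not held: a drop of more than about 13 mm) (linear speed of jar_lid above 0.5 m/s and contact force between the fingers and jar_lid below 0.05 N).
It fails at once if a beaker on the hearth is moved by more than 15 mm or tipped (distance of any of beaker_a_center, beaker_b_center from where it was at the start of the episode above 0.015 m or angle between any of beaker_a_center, beaker_b_center's own z axis and vertical above 0.35 rad).
It fails at once if the short prop or the large lid is moved by more than 30 mm (distance of any of prop_short_center, large_lid_center from where it was at the start of the episode above 0.03 m).
It also fails if it takes over 141 s, if anything falls off the work surface, if the arm or the gripper's body presses on something with over 40 N, if the wrist force passes 120 N, or if a joint passes its speed limit or range.

## Robot

A 7-joint arm with a two-finger parallel gripper is mounted at the origin on the work surface. World frame = base frame: x ahead of the robot, y to its left, z up, the work surface at z = 0. Lengths are in m, angles in degrees, forces in N, time in s.
With the tool pointing down it reaches from about 0.425 to 1.025 m from the base axis. Payload 9.4 kg.
Tool frame: the origin (TCP) lies on the front face of the gripper's body, between the roots of the fingers; the fingertips stand 84 mm ahead of it and the grasp point (between the pads) lies 65 mm ahead of it (robot.tip_extent is the distance from the TCP to the fingertips, in m); z points along the fingers, y is the direction in which the jaws open and shut (so a half turn about z gives the same grasp; the last joint's range is limited). The gripper opens to 93 mm and grips with 3 to 60 N. Pads are 15 mm wide; open, the fingers measure 128 mm over their backs; the gripper's body (75 mm by 188 mm) begins 65 mm behind the grasp point.
Start: joints at [69.632, 34.337, -0.143, 91.639, 0.103, 54.024, -4.572], TCP at [0.2, -0.697, 0.303] pointing down, gripper open.
Joint ranges: [-147.43, 147.43], [-19.82, 112.94], [-74.19, 73.91], [6.32, 146.72], [-59.91, 239.91], [6.04, 106.73], [-150.56, 150.56]. Speed limits (degrees/s): [127.2, 127.2, 172.46, 172.46, 180, 180, 180].

## Interface

Orientations are given as [roll, pitch, yaw] about the fixed x, y, z axes, in that order (R = Rz(yaw) Ry(pitch) Rx(roll)).
In Python, from rig import robot gives the robot as it stands. The module is installed in compiled form; this text tells all that it offers.
- The arm moves only by the tool jog_arm, never from a script. Its argument "targets" is a list of rows, each a list of 6 numbers: the shift along the world's x, y, z in m, then the turn, a rotation vector about the world's x, y, z in degrees. In form: [[dx, dy, dz, wx, wy, wz], ...]. A call has exactly 5 rows; each row shifts and turns the commanded pose from where the row before left it; what a row does not reach is not made up. A row lasts 1/8 s, in which the tool goes at most 62.5 mm and 10.7 degrees, less where a joint would pass 70% of its speed; a pose out of reach is approached as far as the arm can. A call with a gripper value outside its range is refused whole. "grip" is the closure, from -1 (fully open) to 1 (shut), set as the call begins (left out, the last holds). The fingers move at their own pace and stop on an object; "squeeze" is the grip in N (left out, the last holds). Time passes only in rows, so rows that do not move let the fingers close, or fill a call up. It gives the time, the measured TCP pose, the force and the opening at its end, in the units of the state.
- robot.get_obs(): the state, without advancing time (a new reading comes with each control period).
- robot.camera(name): name is "scene" or "top"; returns a dict with "pixels" (480x640x3 uint8, blue, green, red), "intrinsics" (3x3 intrinsics, pixels), "xyz" and "attitude" of the camera in the world. Camera axes: x right, y down, z forward; pixel columns grow to the right and rows downward; lengths in m; the calibration is good to about 2 mm. A picture is of the moment at which its call begins. There is no depth.
- robot.job_done(): hands the job in, once; it reports no verdict.
The state is a dict: "time_s": time; "qpos": joint angles; "joint_vel": joint speeds; "joint_efforts": joint torques, N m; "ee_pos": TCP position; "eef_rot": TCP orientation; "force": force on the tool from outside, world axes, zero at the start; "torque": the same for the moment, N m; "gripper_width": opening from 0.0 (shut) to 1.0 (fully open).
Only numpy, scipy, OpenCV 4.12 (cv2) and the standard library are available. Lean on these libraries where they do the work, as an engineer would, in place of code of your own. Each camera call takes 0.05 s, during which the arm holds its last target.

## Working session

There is one attempt and no reset: what is moved stays moved. The work goes in short steps, Python scripts to look and compute and a tool call to move; the robot and the scene stay as the last step left them, time stands still between calls to the robot, and variables do not carry over. Pictures are saved under pics/ and viewed, and the job is handed in when it is done.

Besides the shell and the picture viewer there is one more tool, called after ">>>" as a command line: name --pt "numbers of a row" for each row, then --argument value for the rest. jog_arm: Moves the arm, as the interface text tells. Its arguments: {"type":"object","properties":{"targets":{"type":"array"},"grip":{"type":"number"},"squeeze":{"type":"number"}},"required":["targets"]}

```bash
mkdir -p pics; cat > h.py <<'E'
import numpy as np, cv2
from rig import robot
from scipy.spatial.transform import Rotation as R
def cam(n):
    c=robot.camera(n); K=np.array(c["intrinsics"]); p=np.array(c["xyz"]); a=np.array(c["attitude"],float)
    Rm=a if a.shape==(3,3) else R.from_euler('xyz',a,degrees=True).as_matrix()
    return c["pixels"],K,p,Rm
def ray(C,u,v,z):
    _,K,p,Rm=C; d=Rm@np.linalg.inv(K)@np.array([u,v,1.]); return p+d*(z-p[2])/d[2]
def proj(C,X):
    _,K,p,Rm=C; q=K@(Rm.T@(np.array(X)-p)); return q[:2]/q[2]
E
python3 - <<'E'
from h import *
for n in("scene","top"):
    C=cam(n); cv2.imwrite(f"pics/{n}0.png",C[0]); print(n,C[1].tolist(),C[2],C[3].round(4).tolist())
print(robot.get_obs())
E
```

```text
scene [[451.2553390868984, 0.0, 327.2050854788554], [0.0, 451.2553390868984, 235.5040496341884], [0.0, 0.0, 1.0]] [1.22456111 0.43883959 0.57723592] [[-0.5663, 0.4458, -0.6933], [0.8241, 0.2927, -0.4849], [-0.0133, -0.846, -0.5331]]
top [[518.9340384067085, 0.0, 321.0771992047685], [0.0, 518.9340384067085, 248.12679840927296], [0.0, 0.0, 1.0]] [0.31268952 0.00320542 1.25559051] [[-0.0397, -0.9724, 0.2297], [-0.9992, 0.0389, -0.008], [-0.0012, -0.2299, -0.9732]]
{'time_s': 0.1, 'qpos': array([69.63010239, 34.38101769, -0.14543057, 91.67576692,  0.1032776 ,
       54.02388919, -4.57165349]), 'joint_vel': array([ 0.026414  , -0.0957804 , -0.04060476, -0.10020069, -0.05292823,
        0.02306986,  0.01119853]), 'joint_efforts': array([ 5.06945755e-03, -7.66556740e+01,  1.50232863e+00, -2.52940804e+01,
       -5.22058841e-02,  1.35279569e-02,  8.56168504e-05]), 'ee_pos': array([ 0.1994434 , -0.69669816,  0.30193626]), 'eef_rot': array([-1.79919820e+02,  7.78513453e-03,  1.59790603e+01]), 'force': array([-0.16630059, -0.33773575, -1.43695722]), 'torque': array([0.01574236, 0.00136972, 0.0709558 ]), 'gripper_width': 0.998428999159087}
```

View pics/scene0.png

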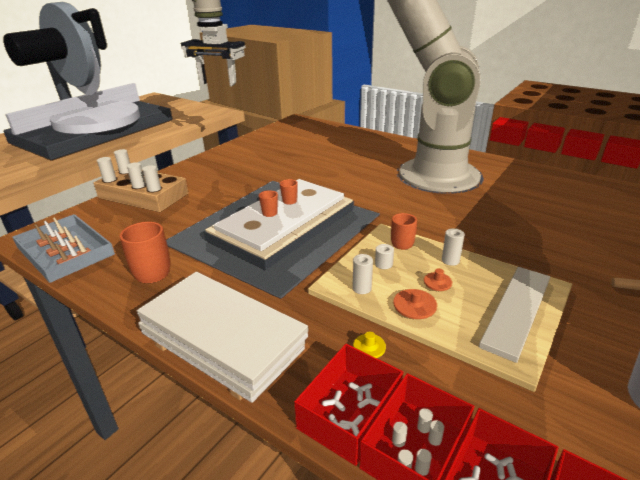

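View pics/top0.png

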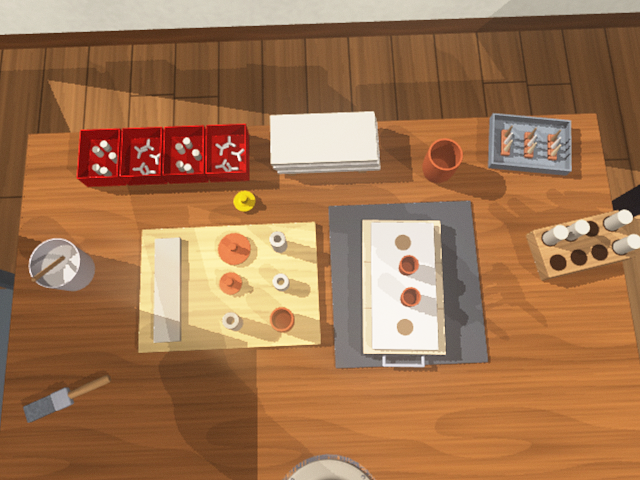

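```bash
python3 - <<'E'
from h import *
C=cam("top");S=cam("scene")
def crop(im,u0,v0,w,h,k,n): cv2.imwrite(n,cv2.resize(im[v0:v0+h,u0:u0+w],None,fx=k,fy=k,interpolation=cv2.INTER_CUBIC))
crop(C[0],135,215,195,145,4,"pics/tb.png"); crop(C[0],350,210,110,165,3.6,"pics/th.png")
crop(S[0],310,200,270,190,2.9,"pics/sb.png"); crop(S[0],190,170,180,100,4,"pics/sh.png")
for n,u,v,z in [("p1",278,238,.085),("p2",281,281,.085),("p3",231,319,.085),("p2s",281,281,.055)]:
    X=ray(C,u,v,z);print(n,X,proj(S,X))
E
```

```text
p1 [0.61724683 0.09288084 0.085     ] [361.82863274 259.06733227]
p2 [0.51559888 0.08812947 0.085     ] [385.29955235 234.40404176]
p3 [0.43369314 0.20224389 0.085     ] [453.68110478 232.88812963]
p2s [0.52079906 0.09030592 0.055     ] [384.23236357 248.08722159]
```

View pics/tb.png

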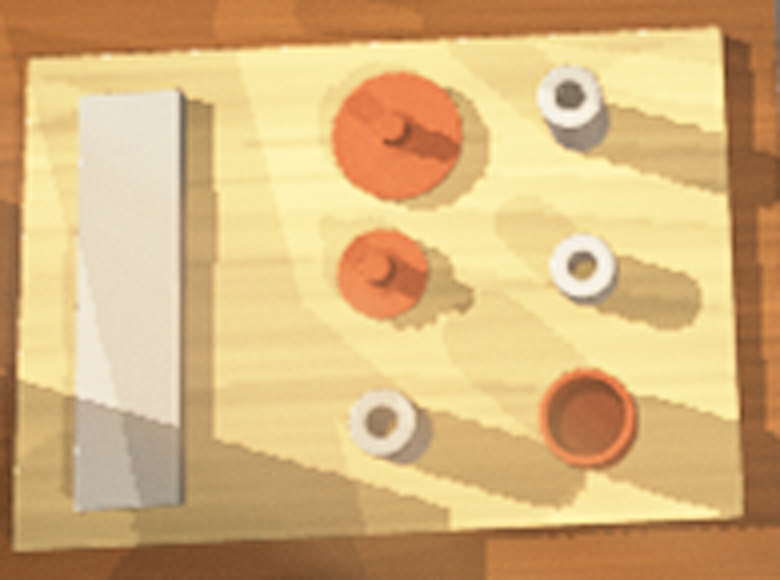

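View pics/th.png

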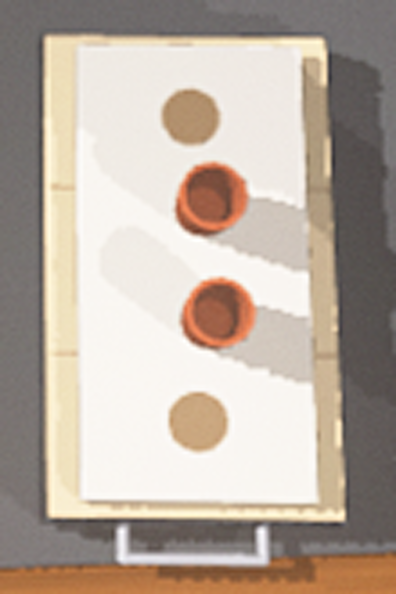

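View pics/sb.png

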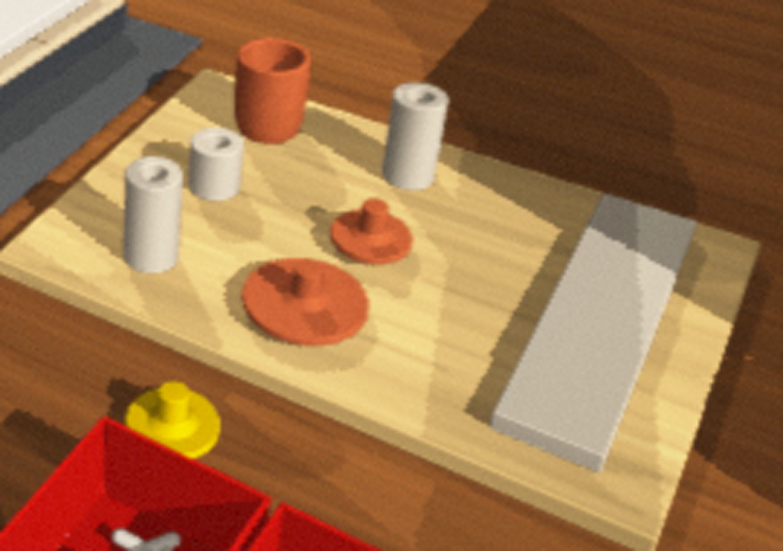

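View pics/sh.png

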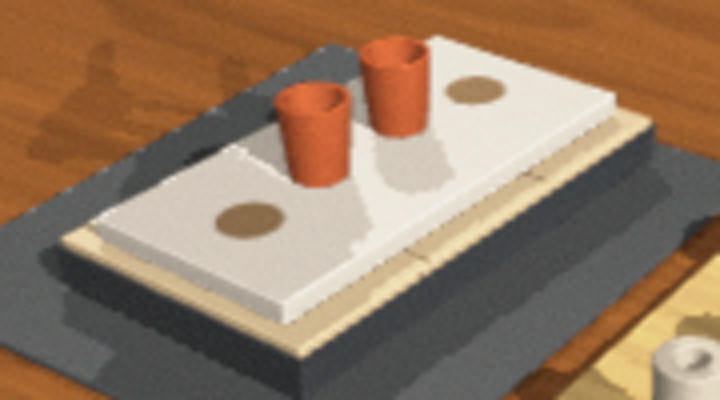

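```bash
python3 - <<'E'
from h import *
from scipy.optimize import least_squares
C=cam("top");S=cam("scene")
T=lambda x,y:((x+.5)/4-.5+135,(y+.5)/4-.5+215)
H=lambda x,y:((x+.5)/3.6-.5+350,(y+.5)/3.6-.5+210)
SB=lambda x,y:((x+.5)/2.9-.5+310,(y+.5)/2.9-.5+200)
SH=lambda x,y:((x+.5)/4-.5+190,(y+.5)/4-.5+170)
P={"prop1":(T(570.5,98.5),SB(154,172),.085),"prop3":(T(384,423.5),SB(419,97),.085),
"short":(T(583,268),SB(217,145),.055),"jar":(T(588.5,418),SB(273,56),.081),"lidknob":(T(383,266),SB(375,207),.051),"liddisc":(T(383,273),SB(371,235),.028),
"large":(T(398,135),None,.028),
"pat+":(H(190,117),SH(250,220),.056),"pat-":(H(198,421.5),SH(475,90),.056),
"bkA":(H(212,193),SH(313,97),.106),"bkB":(H(221,307),SH(396,47),.106)}
for k,(a,b,z) in P.items():
    X=ray(C,*a,z); Y=ray(S,*b,z) if b else X
    print(k,X[:2].round(4),Y[:2].round(4),((X+Y)/2)[:2].round(4))
c=np.array([ray(C,*T(*q),.029)[:2] for q in [(78,95),(180,91),(182,505),(75,510)]]);print(c.round(4),c.mean(0))
d=(c[0]+c[1]-c[2]-c[3]);print(np.degrees(np.arctan2(d[1],d[0])),np.linalg.norm(d)/2)
c=np.array([ray(S,*SB(*q),.029)[:2] for q in [(605,196),(694,224),(603,458),(494,420)]]);print(c.round(4),c.mean(0))
E
```

```text
prop1 [0.6143 0.0947] [0.616  0.0942] [0.6152 0.0945]
prop3 [0.4304 0.2031] [0.434  0.2034] [0.4322 0.2032]
short [0.5194 0.0918] [0.5257 0.0936] [0.5225 0.0927]
jar [0.4293 0.0886] [0.4318 0.0888] [0.4305 0.0887]
lidknob [0.5259 0.2095] [0.5278 0.2139] [0.5269 0.2117]
liddisc [0.5258 0.2134] [0.5284 0.2142] [0.5271 0.2138]
large [0.6103 0.2044] [0.6103 0.2044] [0.6103 0.2044]
pat+ [ 0.6028 -0.2008] [ 0.6019 -0.2035] [ 0.6023 -0.2021]
pat- [ 0.4032 -0.1907] [ 0.4015 -0.1936] [ 0.4023 -0.1922]
bkA [ 0.5411 -0.2023] [ 0.5385 -0.206 ] [ 0.5398 -0.2042]
bkB [ 0.469  -0.2022] [ 0.4601 -0.2076] [ 0.4645 -0.2049]
[[0.643  0.3993]
 [0.643  0.3372]
 [0.3934 0.3303]
 [0.393  0.3925]] [0.51810388 0.36481075]
1.5651844114236393 0.24987473356982537
[[0.3982 0.3331]
 [0.3979 0.3917]
 [0.6449 0.3974]
 [0.6501 0.339 ]] [0.52277289 0.36529296]
```

>>> jog_arm --pt "0.02 0.04 0 0 0 -0.8" --pt "0.02 0.04 0 0 0 -0.8" --pt "0.02 0.04 0 0 0 -0.8" --pt "0.02 0.04 0 0 0 -0.8" --pt "0.02 0.04 0 0 0 -0.8" --grip -0.5 --squeeze 20

```text
time_s: 0.92
ee_pos: [0.3001, -0.4957, 0.3028]
eef_rot: [180.0, -0.0, 11.9]
force: [0.7, 0.4, 0.7]
gripper_width: 0.749
```

>>> jog_arm --pt "0.02 0.04 0 0 0 -0.8" --pt "0.02 0.04 0 0 0 -0.8" --pt "0.02 0.04 0 0 0 -0.8" --pt "0.02 0.04 0 0 0 -0.8" --pt "0.02 0.04 0 0 0 -0.8"

```text
time_s: 1.55
ee_pos: [0.4001, -0.2957, 0.3029]
eef_rot: [180.0, -0.0, 7.9]
force: [1.3, -0.2, 1.3]
gripper_width: 0.744
```

>>> jog_arm --pt "0.02 0.04 0 0 0 -0.8" --pt "0.02 0.04 0 0 0 -0.8" --pt "0.02 0.04 0 0 0 -0.8" --pt "0.02 0.04 0 0 0 -0.8" --pt "0.02 0.04 0 0 0 -0.8"

```text
time_s: 2.17
ee_pos: [0.5001, -0.0956, 0.3029]
eef_rot: [180.0, -0.0, 3.9]
force: [0.8, -0.5, 0.3]
gripper_width: 0.752
```

>>> jog_arm --pt "0.023 0.038 0 0 0 -0.78" --pt "0.023 0.038 0 0 0 -0.78" --pt "0.023 0.038 0 0 0 -0.78" --pt "0.023 0.038 0 0 0 -0.78" --pt "0.023 0.038 0 0 0 -0.78"

```text
time_s: 2.8
ee_pos: [0.6152, 0.0943, 0.3028]
eef_rot: [180.0, -0.0, 0.0]
force: [1.4, 0.1, 1.3]
gripper_width: 0.751
```

>>> jog_arm --pt "0 0 -0.03 0 0 0" --pt "0 0 -0.03 0 0 0" --pt "0 0 -0.02 0 0 0" --pt "0 0 0 0 0 0" --pt "0 0 0 0 0 0"

```text
time_s: 3.42
ee_pos: [0.6149, 0.093, 0.2235]
eef_rot: [-180.0, -0.0, 0.1]
force: [0.1, 0.7, -0.1]
gripper_width: 0.748
```

```bash
python3 - <<'E'
from h import *
C=cam("top");S=cam("scene")
a=cv2.resize(C[0][200:360,130:330],(600,480));b=cv2.resize(S[0][170:330,300:500],(600,480))
cv2.imwrite("pics/g1.png",np.vstack([a,b])[:, :][:960:1]) if 0 else (cv2.imwrite("pics/g1s.png",b),cv2.imwrite("pics/g1t.png",a))
E
```

```text
(no output)
```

View pics/g1s.png

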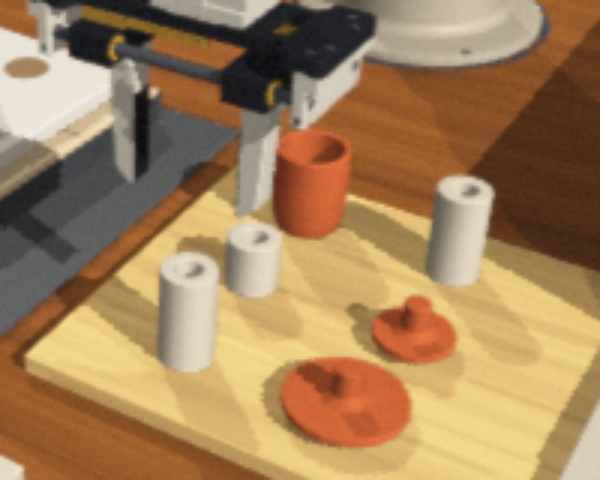

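The crop shows the fingers above and either side of tall prop 1 (crop 188,310), jaws along y and clear of the neighbours.

>>> jog_arm --pt "0 0.001 -0.025 0 0 0" --pt "0 0 -0.025 0 0 0" --pt "0 0 -0.025 0 0 0" --pt "0 0 -0.02 0 0 0" --pt "0 0 0 0 0 0"

```text
time_s: 4.15
ee_pos: [0.6143, 0.0939, 0.1273]
eef_rot: [180.0, 0.1, 0.1]
force: [0.2, 0.9, 1.7]
gripper_width: 0.747
```

>>> jog_arm --pt "0 0 0 0 0 0" --pt "0 0 0 0 0 0" --pt "0 0 0 0 0 0" --pt "0 0 0 0 0 0" --pt "0 0 0 0 0 0" --grip 1 --squeeze 20

```text
time_s: 4.78
ee_pos: [0.6147, 0.0941, 0.1282]
eef_rot: [-180.0, -0.0, 0.1]
force: [-0.5, -0.9, 4.8]
gripper_width: 0.403
```

>>> jog_arm --pt "0 0 0.02 0 0 0" --pt "0 0 0.03 0 0 0" --pt "0 0 0.03 0 0 0" --pt "0 0 0.03 0 0 0" --pt "0 0 0 0 0 0"

```text
time_s: 5.4
ee_pos: [0.6153, 0.094, 0.2396]
eef_rot: [-180.0, -0.2, 0.1]
force: [0.2, -0.7, -1.3]
gripper_width: 0.405
```

>>> jog_arm --pt "-0.001 -0.03 0 0 0 -0.3" --pt "-0.001 -0.03 0 0 0 -0.3" --pt "-0.001 -0.03 0 0 0 -0.3" --pt "-0.001 -0.03 0 0 0 -0.3" --pt "-0.001 -0.03 0 0 0 -0.3"

```text
time_s: 6.02
ee_pos: [0.6088, -0.0569, 0.236]
eef_rot: [180.0, 0.1, -1.4]
force: [1.2, 0.3, -0.8]
gripper_width: 0.405
```

>>> jog_arm --pt "-0.001 -0.03 0 0 0 -0.3" --pt "-0.001 -0.03 0 0 0 -0.3" --pt "-0.001 -0.03 0 0 0 -0.3" --pt "-0.002 -0.03 0 0 0 -0.3" --pt "-0.002 -0.0265 0 0 0 -0.2"

```text
time_s: 6.65
ee_pos: [0.6017, -0.2036, 0.2359]
eef_rot: [-180.0, 0.1, -2.9]
force: [-0.2, -0.8, -0.3]
gripper_width: 0.403
```

>>> jog_arm --pt "0 0 -0.02 0 0 0" --pt "0 0 -0.02 0 0 0" --pt "0 0 -0.01 0 0 0" --pt "0 0 -0.006 0 0 0" --pt "0 0 0 0 0 0"

```text
time_s: 7.28
ee_pos: [0.6024, -0.2024, 0.1813]
eef_rot: [-180.0, 0.0, -2.8]
force: [-0.2, -1.1, -0.4]
gripper_width: 0.404
```

>>> jog_arm --pt "0 0 -0.004 0 0 0" --pt "0 0 -0.003 0 0 0" --pt "0 0 -0.002 0 0 0" --pt "0 0 -0.002 0 0 0" --pt "0 0 0 0 0 0"

```text
time_s: 7.9
ee_pos: [0.6025, -0.2025, 0.1706]
eef_rot: [-180.0, 0.0, -2.8]
force: [-0.1, 1.1, -1.2]
gripper_width: 0.408
```

```bash
python3 - <<'E'
from h import *
S=cam("scene");T=cam("top")
b=cv2.resize(S[0][150:290,180:360],(720,560),interpolation=2);cv2.imwrite("pics/p1s.png",b)
E
```

```text
(no output)
```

View pics/p1s.png

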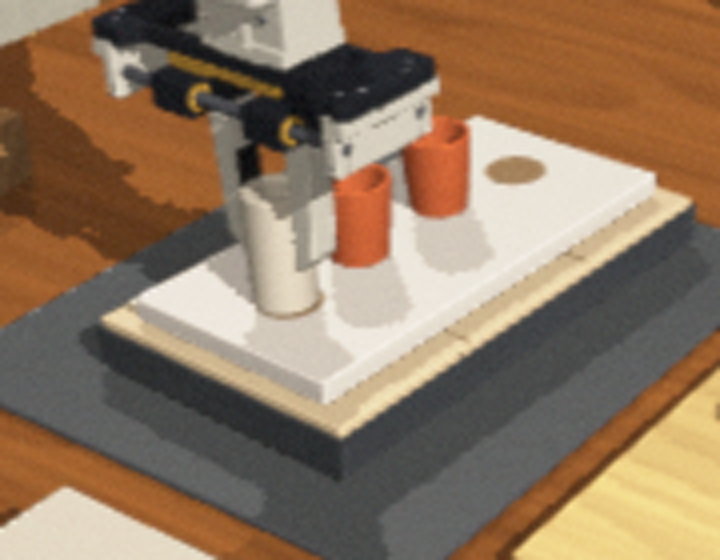

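```bash
python3 - <<'E'
from h import *
S=cam("scene");T=cam("top")
for z in(.058,.128):
    u=proj(S,[.6023,-.2021,z]);print((u-[180,150])*4, proj(T,[.6023,-.2021,z]))
cv2.imwrite("pics/p1t.png",cv2.resize(T[0][200:380,340:480],(560,720)[:2],interpolation=2)[:600])
E
```

```text
[289.52516918 296.48508982] [403.1243278  242.09889602]
[276.44183565 185.87434853] [407.88286252 234.58246018]
```

View pics/p1t.png

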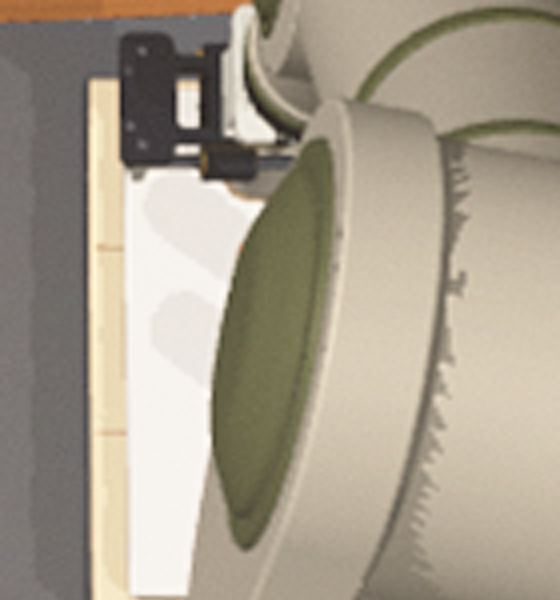

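The scene crop puts the prop upright over the patch, with its base near (288,300) where 289,296 was predicted and a sliver of patch still showing.

>>> jog_arm --pt "0 0 -0.001 0 0 0" --pt "0 0 -0.001 0 0 0" --pt "0 0 0 0 0 0" --pt "0 0 0 0 0 0" --pt "0 0 0 0 0 0"

```text
time_s: 8.72
ee_pos: [0.6026, -0.2025, 0.1693]
eef_rot: [180.0, -0.0, -2.8]
force: [-2.0, 0.5, 5.0]
gripper_width: 0.404
```

>>> jog_arm --pt "0 0 0 0 0 0" --pt "0 0 0 0 0 0" --pt "0 0 0 0 0 0" --pt "0 0 0.02 0 0 0" --pt "0 0 0.03 0 0 0" --grip -0.4

```text
time_s: 9.35
ee_pos: [0.6021, -0.2024, 0.2183]
eef_rot: [-180.0, 0.1, -2.8]
force: [0.3, 0.2, -0.9]
gripper_width: 0.697
```

>>> jog_arm --pt "0 0 0.03 0 0 0" --pt "-0.017 0.04 0.01 0 0 0.3" --pt "-0.017 0.04 0 0 0 0.3" --pt "-0.017 0.04 0 0 0 0.3" --pt "-0.017 0.04 0 0 0 0.3"

```text
time_s: 9.98
ee_pos: [0.5339, -0.0413, 0.2588]
eef_rot: [-180.0, -0.0, -1.6]
force: [0.3, 0.5, 0.5]
gripper_width: 0.703
```

>>> jog_arm --pt "-0.017 0.04 0 0 0 0.3" --pt "-0.017 0.04 0 0 0 0.3" --pt "-0.017 0.04 0 0 0 0.3" --pt "-0.017 0.04 0 0 0 0.3" --pt "-0.017 0.04 0 0 0 0.3"

```text
time_s: 10.6
ee_pos: [0.449, 0.1587, 0.2588]
eef_rot: [-180.0, -0.0, -0.1]
force: [1.3, -0.1, 0.3]
gripper_width: 0.699
```

>>> jog_arm --pt "-0.017 0.045 0 0 0 0.1" --pt "0 0 -0.03 0 0 0" --pt "0 0 -0.01 0 0 0" --pt "0 0 0 0 0 0" --pt "0 0 0 0 0 0"

```text
time_s: 11.22
ee_pos: [0.433, 0.2019, 0.2192]
eef_rot: [-180.0, -0.0, -0.1]
force: [-0.4, -0.2, -0.4]
gripper_width: 0.702
```

```bash
python3 - <<'E'
from h import *
S=cam("scene");T=cam("top")
cv2.imwrite("pics/g2s.png",S[0][130:330,180:580].repeat(2,0).repeat(2,1)[:600])
E
```

```text
(no output)
```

View pics/g2s.png

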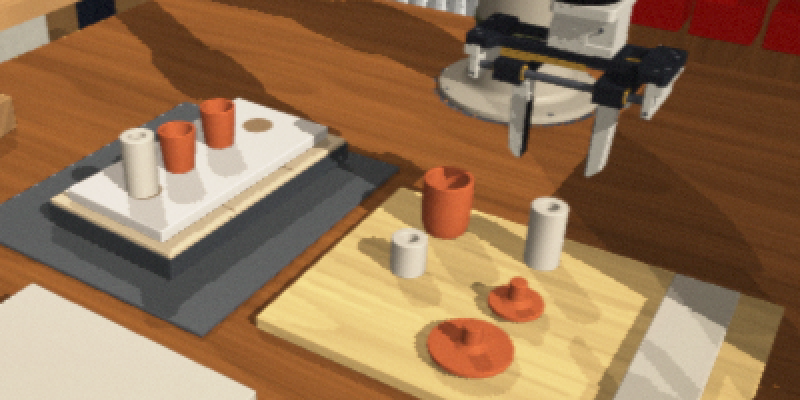

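Prop 1 stands on the far patch at (142,165). The gripper is above prop 3 at (546,233).

>>> jog_arm --pt "0 0.001 -0.025 0 0 0" --pt "0 0 -0.025 0 0 0" --pt "0 0 -0.025 0 0 0" --pt "0 0 -0.016 0 0 0" --pt "0 0 0 0 0 0"

```text
time_s: 11.95
ee_pos: [0.4325, 0.2032, 0.1273]
eef_rot: [180.0, 0.1, -0.1]
force: [-0.3, -0.3, -0.3]
gripper_width: 0.699
```

>>> jog_arm --pt "0 0 0 0 0 0" --pt "0 0 0 0 0 0" --pt "0 0 0 0 0 0" --pt "0 0 0 0 0 0" --pt "0 0 0 0 0 0" --grip 1 --squeeze 20

```text
time_s: 12.58
ee_pos: [0.4328, 0.2036, 0.1282]
eef_rot: [-180.0, -0.0, -0.0]
force: [0.3, -0.9, 6.0]
gripper_width: 0.4
```

>>> jog_arm --pt "0 0 0.02 0 0 0" --pt "0 0 0.03 0 0 0" --pt "0 0 0.03 0 0 0" --pt "0 0 0.04 0 0 0" --pt "0 0 0 0 0 0"

```text
time_s: 13.2
ee_pos: [0.4333, 0.2038, 0.25]
eef_rot: [-179.9, -0.2, -0.0]
force: [-0.1, 0.8, -1.5]
gripper_width: 0.395
```

>>> jog_arm --pt "0.008 -0.04 0 0 0 -0.3" --pt "0.008 -0.04 0 0 0 -0.3" --pt "0.008 -0.04 0 0 0 -0.3" --pt "0.008 -0.04 0 0 0 -0.3" --pt "0.008 -0.04 0 0 0 -0.3"

```text
time_s: 13.82
ee_pos: [0.4722, 0.0022, 0.2467]
eef_rot: [180.0, 0.1, -1.5]
force: [0.4, -0.5, -1.3]
gripper_width: 0.399
```

>>> jog_arm --pt "-0.014 -0.04 0 0 0 -0.3" --pt "-0.014 -0.04 0 0 0 -0.3" --pt "-0.014 -0.04 0 0 0 -0.3" --pt "-0.014 -0.04 0 0 0 -0.2" --pt "-0.014 -0.036 0 0 0 -0.2"

```text
time_s: 14.45
ee_pos: [0.4015, -0.1937, 0.2467]
eef_rot: [-180.0, 0.1, -2.8]
force: [0.0, -0.2, -0.8]
gripper_width: 0.396
```

>>> jog_arm --pt "-0.001 0.0 -0.02 0 0 0" --pt "0 0 -0.02 0 0 0" --pt "0 0 -0.02 0 0 0" --pt "0 0 -0.009 0 0 0" --pt "0 0 0 0 0 0"

```text
time_s: 15.08
ee_pos: [0.4011, -0.1923, 0.1779]
eef_rot: [-180.0, 0.1, -2.8]
force: [-0.3, 0.0, -0.5]
gripper_width: 0.399
```

```bash
python3 - <<'E'
from h import *
S=cam("scene");T=cam("top")
cv2.imwrite("pics/p2s.png",cv2.resize(S[0][150:290,180:360],(720,560),interpolation=2))
o=robot.get_obs();print(o['ee_pos'],o['force'])
for z in(.066,.136):
    print((proj(S,[.4023,-.1922,z])-[180,150])*4)
E
```

```text
[ 0.40155223 -0.19248499  0.17887866] [-0.44051453 -0.96112746 -1.30464268]
[513.91967667 155.44163203]
[509.8968447   52.99363135]
```

View pics/p2s.png

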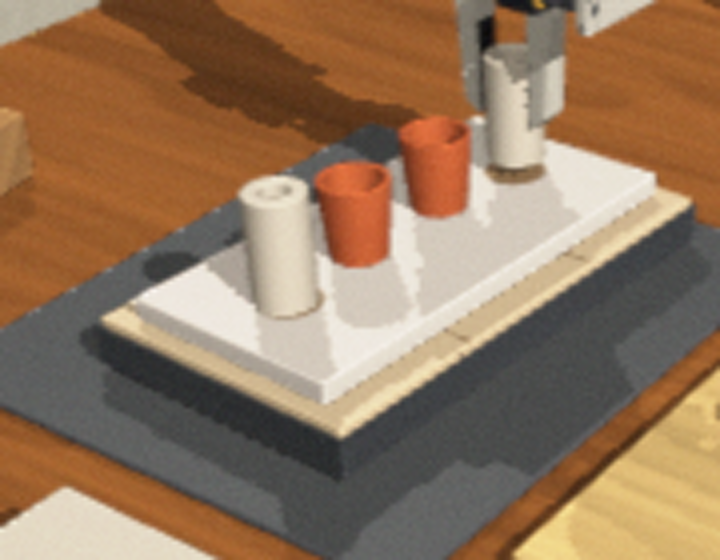

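Prop 2 hovers just above its patch at (515,172), and prop 1 is within a couple of mm of its own. I'll set prop 2 down.

>>> jog_arm --pt "0 0 -0.004 0 0 0" --pt "0 0 -0.003 0 0 0" --pt "0 0 -0.002 0 0 0" --pt "0 0 -0.001 0 0 0" --pt "0 0 0 0 0 0"

```text
time_s: 15.8
ee_pos: [0.4015, -0.1924, 0.1692]
eef_rot: [180.0, -0.0, -2.8]
force: [-0.6, 1.0, 8.6]
gripper_width: 0.398
```

>>> jog_arm --pt "0 0 0 0 0 0" --pt "0 0 0 0 0 0" --pt "0 0 0 0 0 0" --pt "0 0 0.02 0 0 0" --pt "0 0 0.03 0 0 0" --grip -0.4

```text
time_s: 16.42
ee_pos: [0.4012, -0.1923, 0.2186]
eef_rot: [-180.0, 0.1, -2.8]
force: [0.3, -0.1, 0.7]
gripper_width: 0.705
```

>>> jog_arm --pt "0 0 0.03 0 0 0" --pt "0.009 0.04 0.01 0 0 0.3" --pt "0.009 0.04 0 0 0 0.3" --pt "0.009 0.04 0 0 0 0.3" --pt "0.009 0.04 0 0 0 0.3" --grip -0.9

```text
time_s: 17.05
ee_pos: [0.4377, -0.0313, 0.2588]
eef_rot: [180.0, -0.0, -1.6]
force: [0.7, 0.6, 1.3]
gripper_width: 0.946
```

>>> jog_arm --pt "0.009 0.04 0 0 0 0.3" --pt "0.009 0.04 0 0 0 0.3" --pt "0.009 0.04 0 0 0 0.3" --pt "0.009 0.04 0 0 0 0.3" --pt "0.009 0.04 0 0 0 0.3"

```text
time_s: 17.68
ee_pos: [0.4826, 0.1688, 0.2586]
eef_rot: [180.0, 0.0, -0.1]
force: [0.2, 0.8, 0.1]
gripper_width: 0.95
```

>>> jog_arm --pt "0.009 0.04 0 0 0 0.35" --pt "0.009 0.04 0 0 0 0.35" --pt "0.009 0.04 0 0 0 0.35" --pt "0.0065 0.04 0 0 0 0.3" --pt "0.004 0.037 0 0 0 0.3"

```text
time_s: 18.3
ee_pos: [0.5201, 0.3659, 0.2584]
eef_rot: [180.0, 0.0, 1.5]
force: [0.0, 0.8, 0.3]
gripper_width: 0.949
```

>>> jog_arm --pt "0 0 -0.03 0 0 0" --pt "0 0 -0.03 0 0 0" --pt "0 0 -0.02 0 0 0" --pt "0 0 0 0 0 0" --pt "0 0 0 0 0 0"

```text
time_s: 18.92
ee_pos: [0.5203, 0.3647, 0.1793]
eef_rot: [-180.0, -0.0, 1.5]
force: [0.6, 0.1, -0.2]
gripper_width: 0.949
```

```bash
python3 - <<'E'
from h import *
S=cam("scene");T=cam("top")
o=robot.get_obs();print(o['ee_pos'],o['eef_rot'])
cv2.imwrite("pics/s2s.png",cv2.resize(S[0][150:390,350:640],(725,600),interpolation=2))
cv2.imwrite("pics/s2t.png",cv2.resize(T[0][210:370,340:480],(525,600),interpolation=2))
E
```

```text
[0.52041221 0.36473733 0.17977185] [-1.79944730e+02 -6.78810465e-02  1.51591904e+00]
```

View pics/s2s.png

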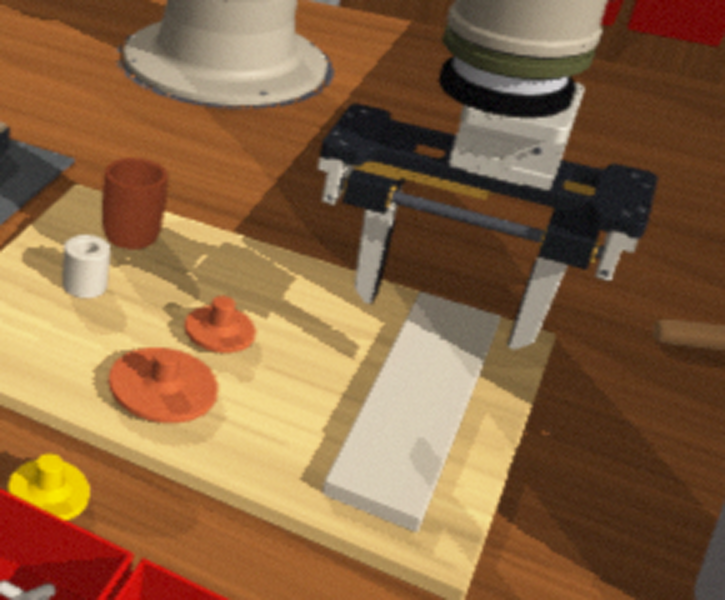

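View pics/s2t.png

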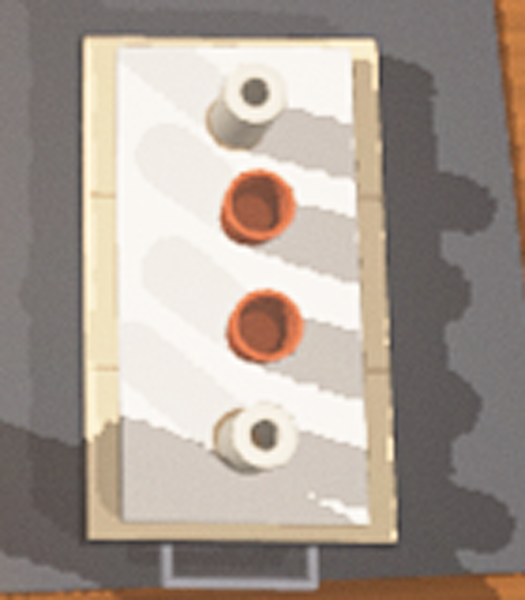

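```bash
python3 - <<'E'
from h import *
T=cam("top")
for x,y in[(255,93),(258,437)]:
    X=ray(T,(x+.5)/3.75-.5+340,(y+.5)/3.75-.5+210,.126)[:2]
    c=np.array([.5018,-.1957]) # top-camera hearth centre: pats (.6028,-.2008),(.4032,-.1907)
    c=np.array([.5030,-.19575]);a=np.radians(-2.9);d=X-c
    print(X,d@[np.cos(a),np.sin(a)],d@[-np.sin(a),np.cos(a)])
E
```

```text
[ 0.6031823  -0.20193033] 0.10036668001394122 -0.0011039018739276438
[ 0.39876373 -0.18767113] -0.104511510205161 0.002794906853203986
```

>>> jog_arm --pt "0 0 -0.03 0 0 0" --pt "0 0 -0.03 0 0 0" --pt "0 0 -0.01 0 0 0" --pt "0 0 -0.006 0 0 0" --pt "0 0 -0.001 0 0 0"

```text
time_s: 19.7
ee_pos: [0.5203, 0.3647, 0.1023]
eef_rot: [-180.0, -0.0, 1.5]
force: [-0.9, 1.4, -0.5]
gripper_width: 0.947
```

>>> jog_arm --pt "0 0 0 0 0 0" --pt "0 0 0 0 0 0" --pt "0 0 0 0 0 0" --pt "0 0 0 0 0 0" --pt "0 0 0 0 0 0" --grip 1 --squeeze 40

```text
time_s: 20.32
ee_pos: [0.5201, 0.3647, 0.1021]
eef_rot: [-180.0, -0.0, 1.5]
force: [-1.2, -0.3, 4.9]
gripper_width: 0.665
```

>>> jog_arm --pt "0 0 0.015 0 0 0" --pt "0 0 0.03 0 0 0" --pt "0 0 0.04 0 0 0" --pt "0 0 0.04 0 0 0" --pt "0 0 0.035 0 0 0"

```text
time_s: 20.95
ee_pos: [0.5196, 0.3641, 0.2635]
eef_rot: [180.0, 0.0, 1.5]
force: [0.8, 0.5, -4.7]
gripper_width: 0.661
```

```bash
python3 - <<'E'
from h import *
S=cam("scene");T=cam("top")
o=robot.get_obs();print(o['ee_pos'],o['eef_rot'],o['force'])
cv2.imwrite("pics/s3s.png",cv2.resize(S[0][150:390,350:640],(725,600),interpolation=2))
E
```

```text
[0.52098314 0.36507105 0.26583695] [-179.79896116   -0.26950519    1.50910624] [ 3.30152145e-03  1.91827026e-02 -4.50722183e+00]
```

View pics/s3s.png

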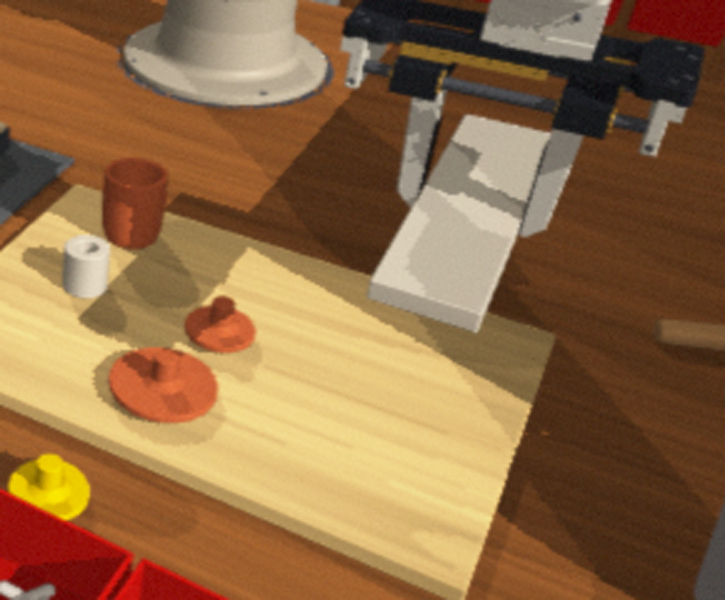

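>>> jog_arm --pt "0 -0.02 0 0 0 -0.3" --pt "-0.001 -0.035 0 0 0 -0.3" --pt "-0.001 -0.04 0 0 0 -0.3" --pt "-0.001 -0.04 0 0 0 -0.3" --pt "-0.001 -0.04 0 0 0 -0.3"

```text
time_s: 21.68
ee_pos: [0.5148, 0.1864, 0.26]
eef_rot: [179.9, 0.2, -0.0]
force: [0.1, 0.2, -6.1]
gripper_width: 0.664
```

>>> jog_arm --pt "-0.001 -0.04 0 0 0 -0.3" --pt "-0.001 -0.04 0 0 0 -0.3" --pt "-0.001 -0.04 0 0 0 -0.3" --pt "-0.001 -0.04 0 0 0 -0.3" --pt "-0.001 -0.04 0 0 0 -0.3"

```text
time_s: 22.3
ee_pos: [0.5092, -0.013, 0.2602]
eef_rot: [180.0, 0.2, -1.5]
force: [0.0, -1.3, -4.8]
gripper_width: 0.661
```

>>> jog_arm --pt "-0.001 -0.04 0 0 0 -0.3" --pt "-0.002 -0.04 0 0 0 -0.3" --pt "-0.002 -0.04 0 0 0 -0.3" --pt "-0.002 -0.04 0 0 0 -0.25" --pt "-0.002 -0.027 0 0 0 -0.2"

```text
time_s: 22.92
ee_pos: [0.4996, -0.2002, 0.2601]
eef_rot: [180.0, 0.2, -3.0]
force: [0.5, 0.6, -4.9]
gripper_width: 0.665
```

>>> jog_arm --pt "0 0 -0.015 0 0 0" --pt "0 0 -0.01 0 0 0" --pt "0 0 -0.005 0 0 0" --pt "0 0 0 0 0 0" --pt "0 0 0 0 0 0"

```text
time_s: 23.55
ee_pos: [0.5022, -0.1971, 0.2319]
eef_rot: [180.0, -0.0, -2.8]
force: [0.7, -0.4, -4.8]
gripper_width: 0.663
```

```bash
python3 - <<'E'
from h import *
S=cam("scene");T=cam("top")
o=robot.get_obs();print(o['ee_pos'],o['eef_rot'],o['force'])
cv2.imwrite("pics/s4s.png",cv2.resize(S[0][120:290,170:380],(741,600),interpolation=2))
cv2.imwrite("pics/s4t.png",cv2.resize(T[0][210:370,340:480],(525,600),interpolation=2))
E
```

```text
[ 0.50225585 -0.19731005  0.23207561] [ 1.79990884e+02 -3.58097674e-02 -2.79872725e+00] [-0.36831923  0.24055147 -4.35345216]
```

View pics/s4s.png

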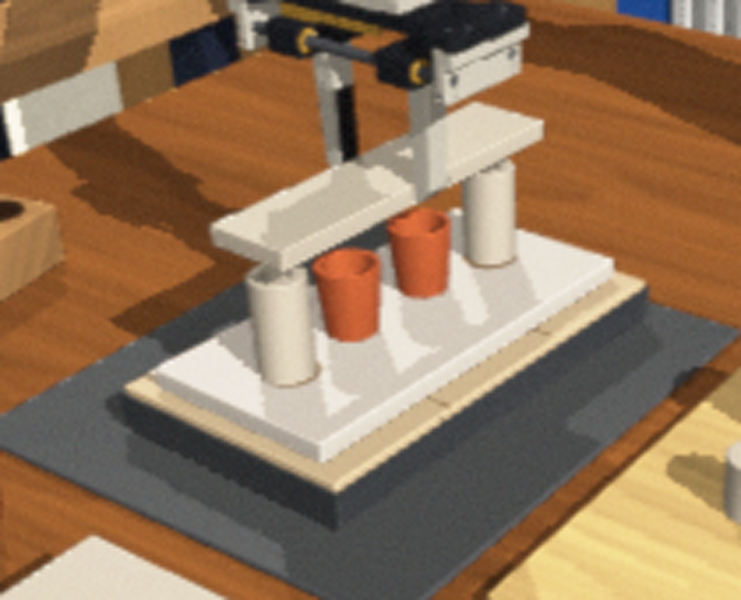

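View pics/s4t.png

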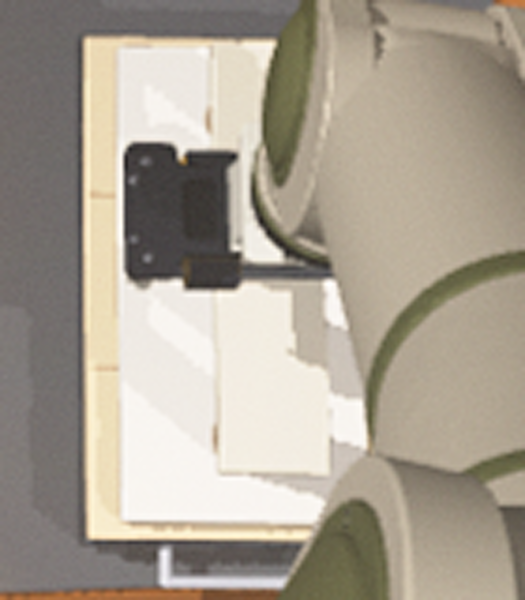

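>>> jog_arm --pt "0 0 -0.008 0 0 0" --pt "0 0 -0.005 0 0 0" --pt "0 0 -0.003 0 0 0" --pt "0 0 -0.001 0 0 0" --pt "0 0 0 0 0 0"

```text
time_s: 24.28
ee_pos: [0.502, -0.1975, 0.2147]
eef_rot: [-180.0, 0.0, -2.8]
force: [0.6, -0.5, -4.8]
gripper_width: 0.66
```

>>> jog_arm --pt "0 0 -0.001 0 0 0" --pt "0 0 -0.001 0 0 0" --pt "0 0 0 0 0 0" --pt "0 0 0 0 0 0" --pt "0 0 0 0 0 0"

```text
time_s: 24.9
ee_pos: [0.5021, -0.1975, 0.213]
eef_rot: [180.0, -0.0, -2.8]
force: [-1.8, 0.3, 4.3]
gripper_width: 0.662
```

>>> jog_arm --pt "0 0 0 0 0 0" --pt "0 0 0 0 0 0" --pt "0 0 0 0 0 0" --pt "0 0 0.015 0 0 0" --pt "0 0 0.03 0 0 0" --grip -0.9

```text
time_s: 25.52
ee_pos: [0.5017, -0.1974, 0.2581]
eef_rot: [-180.0, 0.1, -2.8]
force: [0.6, 0.7, 0.5]
gripper_width: 0.948
```

>>> jog_arm --pt "0 0.01 0.03 0 0 0" --pt "-0.004 0.05 0.02 0 0 0.3" --pt "-0.008 0.05 0 0 0 0.5" --pt "-0.008 0.05 0 0 0 0.5" --pt "-0.008 0.05 0 0 0 0.5"

```text
time_s: 26.15
ee_pos: [0.4737, 0.014, 0.3089]
eef_rot: [-180.0, -0.1, -1.0]
force: [1.5, 0.0, 0.6]
gripper_width: 0.952
```

>>> jog_arm --pt "-0.01 0.03 0 0 0 0.3" --pt "-0.014 0.02 -0.01 0 0 0.3" --pt "-0.014 0.016 -0.02 0 0 0.2" --pt "-0.006 0.01 -0.02 0 0 0.2" --pt "0 0 0 0 0 0"

```text
time_s: 26.78
ee_pos: [0.4294, 0.089, 0.2577]
eef_rot: [180.0, 0.1, 0.1]
force: [0.4, 0.2, 0.1]
gripper_width: 0.951
```

```bash
python3 - <<'E'
from h import *
S=cam("scene");T=cam("top")
o=robot.get_obs();print(o['ee_pos'],o['eef_rot'],o['force'])
cv2.imwrite("pics/s5s.png",S[0])
cv2.imwrite("pics/s5t.png",cv2.resize(T[0][210:370,340:480],(525,600),interpolation=2))
E
```

```text
[0.43051853 0.08829146 0.25855529] [ 1.79997946e+02 -4.12632327e-02 -3.22761834e-02] [ 0.88662296 -0.07844622  0.31895139]
```

View pics/s5s.png

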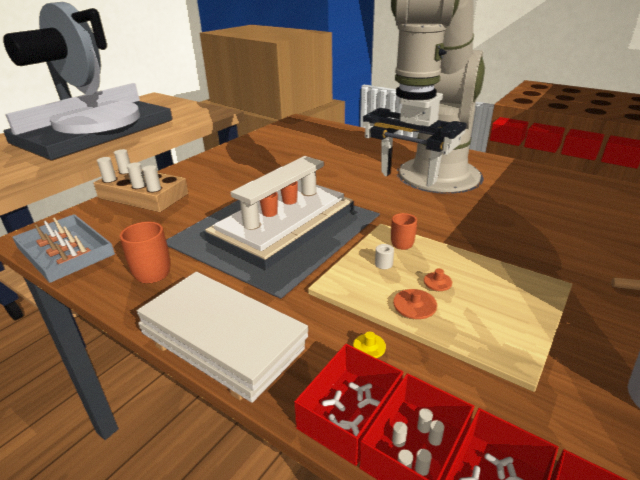

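View pics/s5t.png

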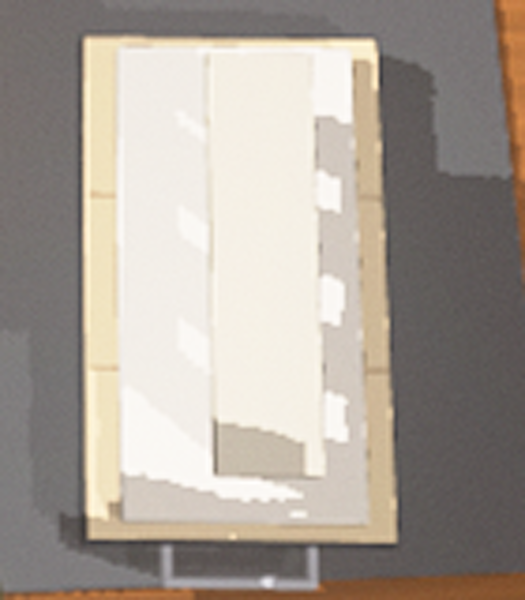

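```bash
python3 - <<'E'
from h import *
T=cam("top");S=cam("scene")
c=np.array([ray(T,(x+.5)/3.75-.5+340,(y+.5)/3.75-.5+210,.14)[:2] for x,y in[(207,54),(315,52),(324,475),(213,476)]])
print(c.round(4),c.mean(0)); d=c[0]+c[1]-c[2]-c[3]; print(np.degrees(np.arctan2(d[1],d[0])),np.linalg.norm(d)/2)
X=c.mean(0)-[.5030,-.19575];a=np.radians(-2.9);print(X@[np.cos(a),np.sin(a)],X@[-np.sin(a),np.cos(a)])
cv2.imwrite("pics/s6s.png",cv2.resize(S[0][145:275,195:365],(782,598),interpolation=2))
E
```

```text
[[ 0.6247 -0.1727]
 [ 0.6233 -0.2371]
 [ 0.3749 -0.221 ]
 [ 0.3769 -0.1581]] [ 0.49994655 -0.19721599]
-3.536061161427525 0.24860347310098205
-0.002975372826837925 -0.0016185935331989303
```

View pics/s6s.png

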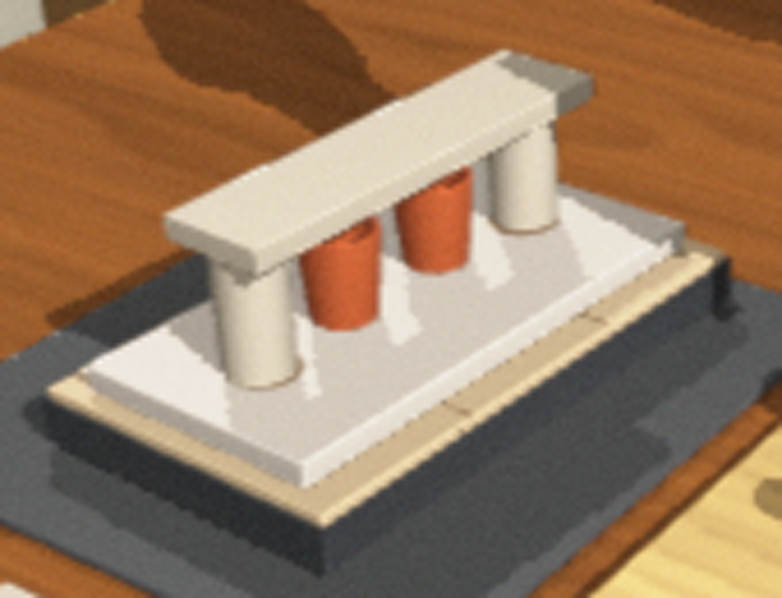

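The shelf sits level and about 3 mm off the hearth centre. Next is the jar, at scene (403,231), directly below the gripper.

>>> jog_arm --pt "0 0.0005 -0.035 0 0 0" --pt "0 0 -0.035 0 0 0" --pt "0 0 -0.03 0 0 0" --pt "0 0 -0.02 0 0 0" --pt "0 0 0 0 0 0"

```text
time_s: 27.6
ee_pos: [0.4302, 0.0886, 0.1372]
eef_rot: [180.0, 0.1, -0.1]
force: [0.5, -1.0, 0.5]
gripper_width: 0.946
```

>>> jog_arm --pt "0 0 -0.012 0 0 0" --pt "0 0 -0.006 0 0 0" --pt "0 0 0 0 0 0" --pt "0 0 0 0 0 0" --pt "0 0 0 0 0 0"

```text
time_s: 28.22
ee_pos: [0.4301, 0.089, 0.12]
eef_rot: [-180.0, -0.0, -0.0]
force: [0.3, -0.5, -0.1]
gripper_width: 0.952
```

>>> jog_arm --pt "0 0 0 0 0 0" --pt "0 0 0 0 0 0" --pt "0 0 0 0 0 0" --pt "0 0 0 0 0 0" --pt "0 0 0 0 0 0" --grip 1 --squeeze 15

```text
time_s: 28.85
ee_pos: [0.43, 0.0891, 0.1197]
eef_rot: [-180.0, -0.0, -0.0]
force: [0.1, 0.2, -0.2]
gripper_width: 0.592
```

>>> jog_arm --pt "0 0 0.004 0 0 0" --pt "0 0 0.01 0 0 0" --pt "0 0 0.01 0 0 0" --pt "0 0 0 0 0 0" --pt "0 0 0 0 0 0"

```text
time_s: 29.48
ee_pos: [0.4301, 0.089, 0.1439]
eef_rot: [-180.0, -0.0, -0.0]
force: [0.3, 0.5, -2.0]
gripper_width: 0.587
```

```bash
python3 - <<'E'
from h import *
S=cam("scene")
cv2.imwrite("pics/j1.png",cv2.resize(S[0][150:330,300:500],(666,600),interpolation=2))
E
```

```text
(no output)
```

View pics/j1.png

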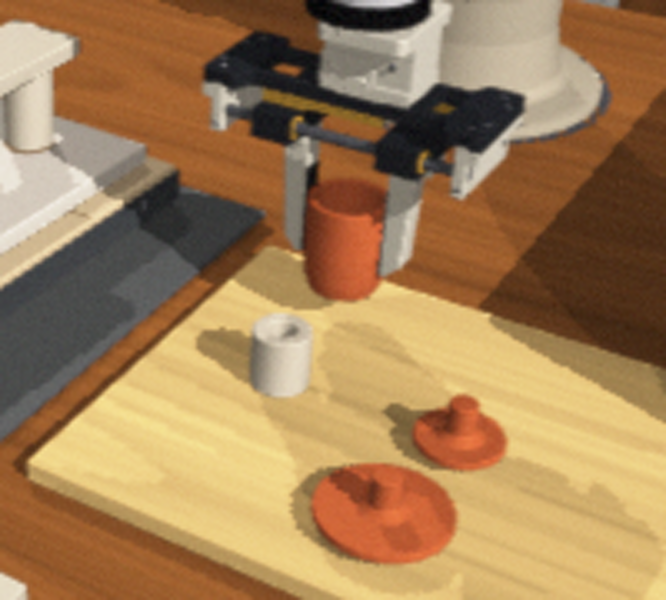

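>>> jog_arm --pt "0 0 0.015 0 0 0" --pt "0 0 0.03 0 0 0" --pt "0 0 0.04 0 0 0" --pt "0 0 0.04 0 0 0" --pt "0 0 0.016 0 0 0" --squeeze 25

```text
time_s: 30.15
ee_pos: [0.4302, 0.089, 0.2865]
eef_rot: [-180.0, -0.1, -0.0]
force: [-0.6, 0.8, -1.6]
gripper_width: 0.586
```

>>> jog_arm --pt "0.006 -0.02 0 0 0 -0.3" --pt "0.007 -0.03 0 0 0 -0.3" --pt "0.008 -0.03 0 0 0 -0.3" --pt "0.008 -0.03 0 0 0 -0.3" --pt "0.008 -0.03 0 0 0 -0.3"

```text
time_s: 30.78
ee_pos: [0.4669, -0.052, 0.2843]
eef_rot: [180.0, 0.1, -1.5]
force: [-0.4, 0.1, -2.3]
gripper_width: 0.59
```

>>> jog_arm --pt "0.008 -0.03 0 0 0 -0.3" --pt "0.008 -0.03 0 0 0 -0.3" --pt "0.008 -0.03 0 0 0 -0.3" --pt "0.006 -0.03 0 0 0 -0.2" --pt "0.0045 -0.0265 0 0 0 -0.2"

```text
time_s: 31.4
ee_pos: [0.5013, -0.1986, 0.2841]
eef_rot: [-180.0, 0.1, -2.8]
force: [0.4, 0.2, -1.7]
gripper_width: 0.585
```

>>> jog_arm --pt "0 0 -0.01 0 0 0" --pt "0 0 -0.01 0 0 0" --pt "0 0 -0.005 0 0 0" --pt "0 0 0 0 0 0" --pt "0 0 0 0 0 0"

```text
time_s: 32.02
ee_pos: [0.5017, -0.1971, 0.2599]
eef_rot: [-180.0, -0.0, -2.8]
force: [-0.3, -0.1, -2.6]
gripper_width: 0.587
```

```bash
python3 - <<'E'
from h import *
S=cam("scene")
o=robot.get_obs();print(o['ee_pos'],o['eef_rot'],o['force'],o['gripper_width'])
cv2.imwrite("pics/j2.png",cv2.resize(S[0][105:265,185:365],(675,600),interpolation=2))
E
```

```text
[ 0.501697   -0.19726388  0.26000687] [ 1.79994384e+02 -2.58538924e-02 -2.79678897e+00] [ 0.18599515  0.20399757 -1.57079406] 0.5910536435467111
```

View pics/j2.png

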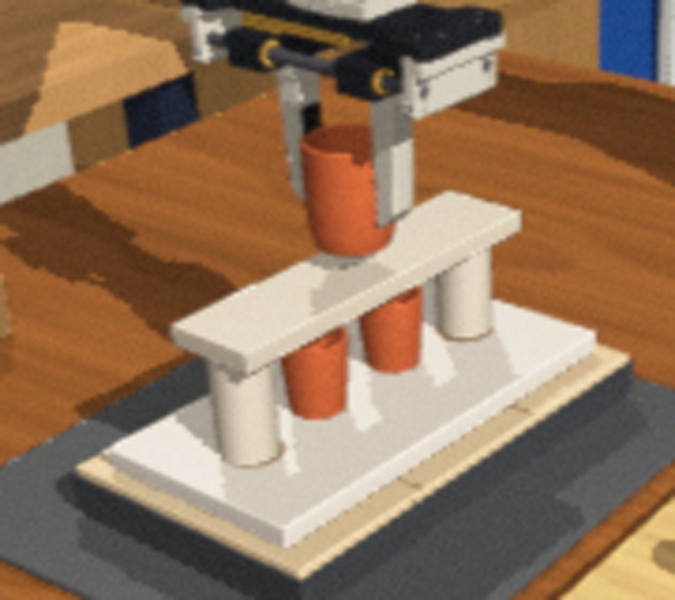

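The jar is 15 mm above the middle of the shelf, base at (350,250). I'll lower it in small steps.

>>> jog_arm --pt "0 0 -0.006 0 0 0" --pt "0 0 -0.004 0 0 0" --pt "0 0 -0.002 0 0 0" --pt "0 0 -0.001 0 0 0" --pt "0 0 0 0 0 0"

```text
time_s: 32.7
ee_pos: [0.5015, -0.1975, 0.2467]
eef_rot: [-180.0, 0.0, -2.8]
force: [0.9, -1.1, -2.5]
gripper_width: 0.591
```

>>> jog_arm --pt "0 0 -0.001 0 0 0" --pt "0 0 -0.001 0 0 0" --pt "0 0 0 0 0 0" --pt "0 0 0 0 0 0" --pt "0 0 0 0 0 0"

```text
time_s: 33.33
ee_pos: [0.5016, -0.1975, 0.2448]
eef_rot: [180.0, -0.0, -2.8]
force: [0.8, -0.0, -0.9]
gripper_width: 0.585
```

>>> jog_arm --pt "0 0 -0.001 0 0 0" --pt "0 0 0 0 0 0" --pt "0 0 0 0 0 0" --pt "0 0 0 0 0 0" --pt "0 0 0 0 0 0"

```text
time_s: 33.95
ee_pos: [0.5016, -0.1976, 0.2446]
eef_rot: [180.0, -0.0, -2.8]
force: [-2.0, 1.3, 9.1]
gripper_width: 0.584
```

>>> jog_arm --pt "0 0 0 0 0 0" --pt "0 0 0 0 0 0" --pt "0 0 0 0 0 0" --pt "0 0 0 0 0 0" --pt "0 0 0.03 0 0 0" --grip -0.9

```text
time_s: 34.58
ee_pos: [0.5007, -0.1972, 0.2724]
eef_rot: [-179.9, 0.2, -2.8]
force: [0.7, 0.4, 0.6]
gripper_width: 0.951
```

>>> jog_arm --pt "0 0 0.04 0 0 0" --pt "0 0 0.04 0 0 0" --pt "0.002 0.05 0.01 0 0 0.3" --pt "0.003 0.05 0 0 0 0.3" --pt "0.003 0.05 0 0 0 0.3"

```text
time_s: 35.2
ee_pos: [0.5094, -0.0462, 0.364]
eef_rot: [180.0, -0.0, -1.9]
force: [0.2, -0.1, -0.1]
gripper_width: 0.949
```

>>> jog_arm --pt "0.003 0.05 0 0 0 0.3" --pt "0.003 0.05 0 0 0 0.3" --pt "0.003 0.05 0 0 0 0.3" --pt "0.003 0.05 0 0 0 0.3" --pt "0.0035 0.05 0 0 0 0.7" --grip 0

```text
time_s: 35.83
ee_pos: [0.5249, 0.204, 0.3637]
eef_rot: [180.0, -0.0, -0.0]
force: [1.0, -0.6, 0.4]
gripper_width: 0.511
```

>>> jog_arm --pt "0 0.01 -0.04 0 0 0" --pt "0 0 -0.04 0 0 0" --pt "0 0 -0.04 0 0 0" --pt "0 0 -0.03 0 0 0" --pt "0 0 0 0 0 0"

```text
time_s: 36.45
ee_pos: [0.5241, 0.2121, 0.2119]
eef_rot: [179.9, 0.2, -0.0]
force: [0.7, -0.6, 0.7]
gripper_width: 0.5
```

```bash
python3 - <<'E'
from h import *
S=cam("scene");T=cam("top")
o=robot.get_obs();print(o['ee_pos'],o['eef_rot'],o['force'],o['gripper_width'])
cv2.imwrite("pics/l1.png",cv2.resize(S[0][145:325,190:510],(800,450),interpolation=2))
cv2.imwrite("pics/l1t.png",cv2.resize(T[0][210:370,340:480],(525,600),interpolation=2))
E
```

```text
[0.52525945 0.21268652 0.21429506] [-1.79993382e+02 -2.70973392e-03 -2.29875922e-02] [0.46479616 0.59826978 0.19065715] 0.4990026699475128
```

View pics/l1.png

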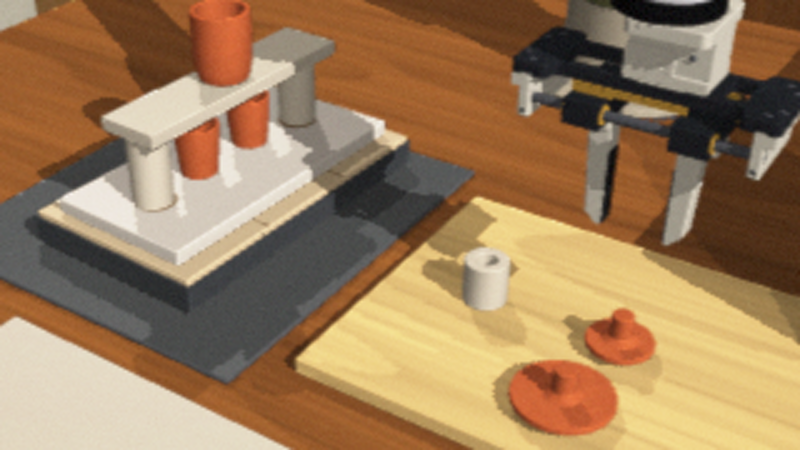

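View pics/l1t.png

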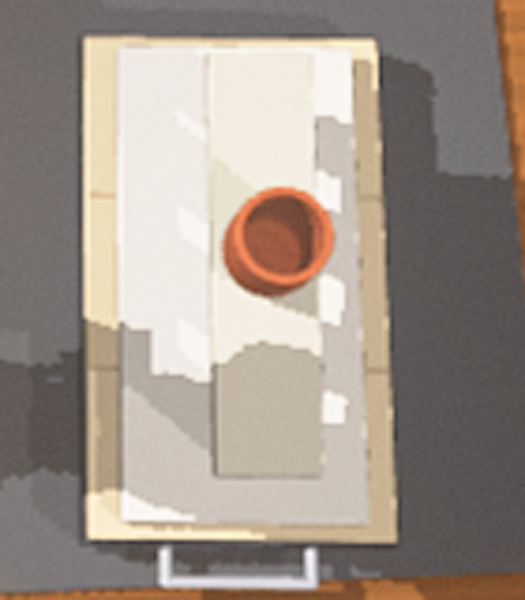

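```bash
python3 - <<'E'
from h import *
T=cam("top");S=cam("scene")
X=ray(T,(282+.5)/3.75-.5+340,(236+.5)/3.75-.5+210,.206);print("jar top",X, "shelf (.4999,-.1972)")
a=cv2.imread("pics/top0.png");b=cv2.imread("pics/scene0.png")
A=cv2.resize(a[265:300,213:253],None,fx=14,fy=14,interpolation=2);B=cv2.resize(b[260:300,415:463],None,fx=12,fy=12,interpolation=2)
J=cv2.resize(S[0][135:190,255:305],None,fx=10,fy=10,interpolation=2)
# overlays of predicted model
t=np.linspace(0,2*np.pi,60)
def circ(im,C,c,r,z,off,k,col):
    for q in t:
        u=proj(C,[c[0]+r*np.cos(q),c[1]+r*np.sin(q),z]); p=(u-off+.5)*k-.5
        cv2.circle(im,tuple(int(v) for v in p),1,col,-1)
for c,col in[((.5269,.2130),(255,0,0))]:
    for im,C,off,k in[(A,T,np.array([213,265]),14),(B,S,np.array([415,260]),12)]:
        circ(im,C,c,.0275,.028,off,k,col);circ(im,C,c,.009,.051,off,k,(255,255,0))
circ(J,S,(.5016,-.1975),.0275,.206,np.array([255,135]),10,(255,0,0));circ(J,S,(.5016,-.1975),.0225,.206,np.array([255,135]),10,(255,255,0))
cv2.imwrite("pics/LA.png",A);cv2.imwrite("pics/LB.png",B);cv2.imwrite("pics/LJ.png",J)
E
```

```text
jar top [ 0.50118222 -0.19585962  0.206     ] shelf (.4999,-.1972)
```

View pics/LA.png

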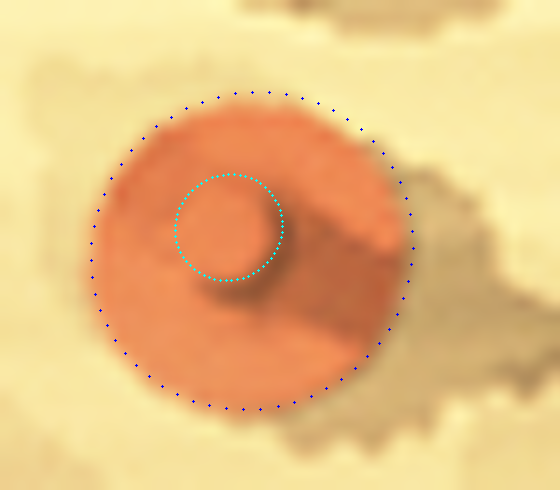

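View pics/LB.png

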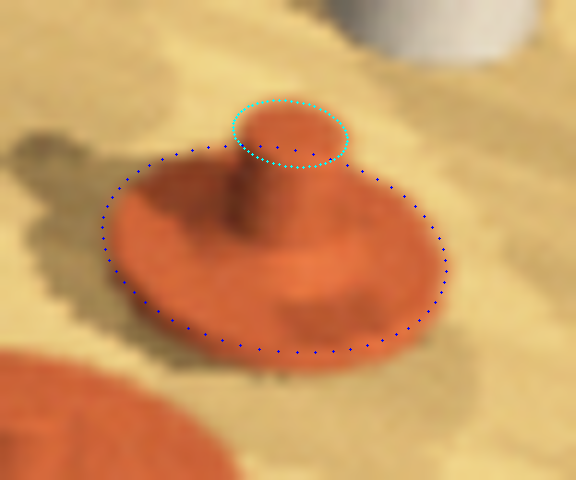

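View pics/LJ.png

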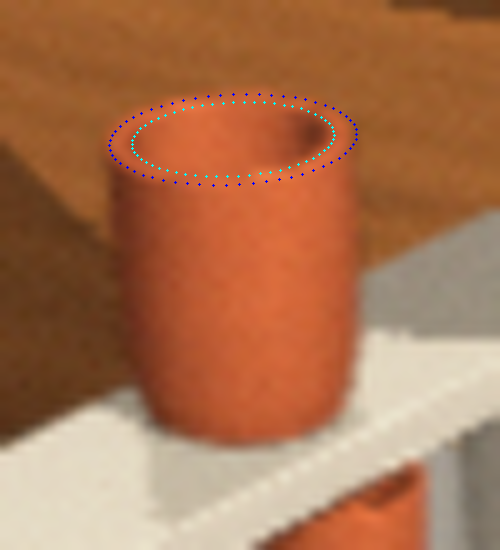

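Lid fit: the small terracotta lid, top (230,283) and scene (438,282), has a 55 mm disc. That rules out the large lid at top (235,248), and the yellow one at (244,201) is excluded by the task. Descending on its knob.

>>> jog_arm --pt "0.0017 0.0008 -0.03 0 0 0" --pt "0 0 -0.03 0 0 0" --pt "0 0 -0.02 0 0 0" --pt "0 0 -0.008 0 0 0" --pt "0 0 0 0 0 0"

```text
time_s: 37.28
ee_pos: [0.527, 0.2134, 0.1263]
eef_rot: [-180.0, -0.0, -0.0]
force: [0.6, -0.0, 0.7]
gripper_width: 0.497
```

```bash
python3 - <<'E'
from h import *
S=cam("scene")
o=robot.get_obs();print(o['ee_pos'],o['eef_rot'],o['force'],o['gripper_width'])
cv2.imwrite("pics/l2.png",cv2.resize(S[0][210:310,390:490],(600,600),interpolation=2))
E
```

```text
[0.52713234 0.2134763  0.12662426] [-1.79972527e+02 -5.97281436e-02 -2.99928073e-02] [ 0.10383479 -0.5442176   0.22632036] 0.4972796394641446
```

View pics/l2.png

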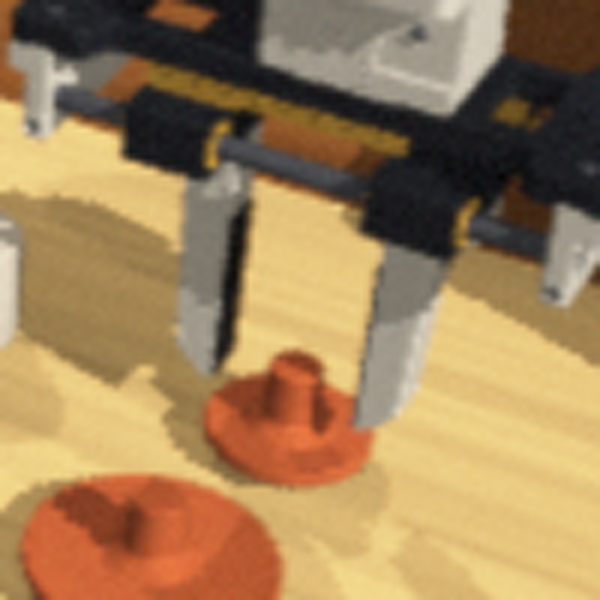

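The knob at (297,385) is centred between the fingers.

>>> jog_arm --pt "0 0 -0.005 0 0 0" --pt "0 0 -0.004 0 0 0" --pt "0 0 -0.0015 0 0 0" --pt "0 0 0 0 0 0" --pt "0 0 0 0 0 0"

```text
time_s: 37.95
ee_pos: [0.5267, 0.2133, 0.1152]
eef_rot: [180.0, 0.0, -0.0]
force: [-0.8, 0.4, -0.4]
gripper_width: 0.5
```

>>> jog_arm --pt "0 0 0 0 0 0" --pt "0 0 0 0 0 0" --pt "0 0 0 0 0 0" --pt "0 0 0 0 0 0" --pt "0 0 0 0 0 0" --grip 1 --squeeze 15

```text
time_s: 38.58
ee_pos: [0.5268, 0.2134, 0.1156]
eef_rot: [-180.0, -0.0, -0.0]
force: [-1.3, -0.6, 5.5]
gripper_width: 0.194
```

>>> jog_arm --pt "0 0 0.003 0 0 0" --pt "0 0 0.006 0 0 0" --pt "0 0 0.01 0 0 0" --pt "0 0 0.01 0 0 0" --pt "0 0 0 0 0 0"

```text
time_s: 39.2
ee_pos: [0.5271, 0.2134, 0.1453]
eef_rot: [-180.0, -0.1, -0.0]
force: [0.2, 1.0, -0.5]
gripper_width: 0.189
```

```bash
python3 - <<'E'
from h import *
S=cam("scene")
o=robot.get_obs();print(o['ee_pos'],o['eef_rot'],o['force'],o['gripper_width'])
cv2.imwrite("pics/l3.png",cv2.resize(S[0][210:310,390:490],(600,600),interpolation=2))
E
```

```text
[0.52692692 0.21331696 0.14482477] [-1.79972961e+02 -5.35440370e-02 -3.08201137e-02] [ 0.82379536 -0.03316642 -0.62729993] 0.18830763693972588
```

View pics/l3.png

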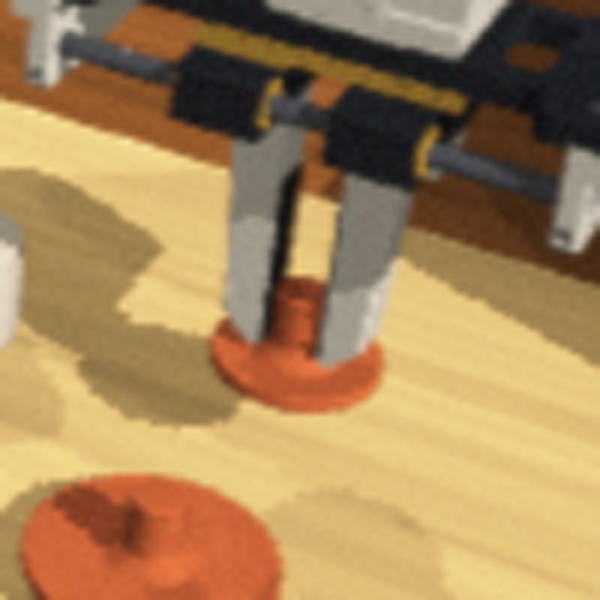

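>>> jog_arm --pt "0 0 0.02 0 0 0" --pt "0 0 0.04 0 0 0" --pt "0 0 0.05 0 0 0" --pt "0 0 0.05 0 0 0" --pt "0 0 0.045 0 0 0" --squeeze 20

```text
time_s: 39.88
ee_pos: [0.5265, 0.2131, 0.3508]
eef_rot: [-180.0, -0.0, -0.0]
force: [1.0, -0.2, -0.3]
gripper_width: 0.187
```

>>> jog_arm --pt "-0.002 -0.02 0 0 0 0" --pt "-0.0025 -0.04 0 0 0 0" --pt "-0.0025 -0.045 0 0 0 0" --pt "-0.0025 -0.045 0 0 0 0" --pt "-0.0025 -0.045 0 0 0 0"

```text
time_s: 40.5
ee_pos: [0.5137, 0.0161, 0.3479]
eef_rot: [180.0, 0.1, -0.1]
force: [1.1, -1.3, -1.0]
gripper_width: 0.189
```

>>> jog_arm --pt "-0.003 -0.045 0 0 0 0" --pt "-0.003 -0.045 0 0 0 0" --pt "-0.003 -0.045 0 0 0 0" --pt "-0.0025 -0.045 0 0 0 0" --pt "-0.002 -0.036 0 0 0 0"

```text
time_s: 41.12
ee_pos: [0.4998, -0.2001, 0.3478]
eef_rot: [-180.0, 0.1, -0.1]
force: [1.2, -0.1, -0.9]
gripper_width: 0.187
```

>>> jog_arm --pt "0 0 -0.015 0 0 0" --pt "0 0 -0.008 0 0 0" --pt "0 0 0 0 0 0" --pt "0 0 0 0 0 0" --pt "0 0 0 0 0 0"

```text
time_s: 41.75
ee_pos: [0.5015, -0.1972, 0.3266]
eef_rot: [180.0, -0.0, 0.0]
force: [0.4, 0.2, -0.4]
gripper_width: 0.187
```

```bash
python3 - <<'E'
from h import *
S=cam("scene");T=cam("top")
o=robot.get_obs();e=o['ee_pos'];print(e,o['eef_rot'],o['force'],o['gripper_width'])
k=7;off=np.array([240,95])
B=cv2.resize(S[0][95:180,240:325],None,fx=k,fy=k,interpolation=2)
t=np.linspace(0,2*np.pi,60)
def circ(c,r,z,col):
    for q in t:
        p=(proj(S,[c[0]+r*np.cos(q),c[1]+r*np.sin(q),z])-off+.5)*k-.5;cv2.circle(B,tuple(int(v) for v in p),1,col,-1)
circ((.5015,-.1976),.0275,.206,(255,0,0))
circ(e,.0275,e[2]-.1006+.007,(0,255,0))
cv2.imwrite("pics/l4.png",B)
cv2.imwrite("pics/l4t.png",cv2.resize(T[0][200:340,340:480],(600,600),interpolation=2))
E
```

```text
[ 0.50137241 -0.19744825  0.32653276] [ 1.79990552e+02 -2.93943926e-02  3.13671419e-03] [-0.38281537 -0.35098984 -1.05859627] 0.187027871019766
```

View pics/l4.png

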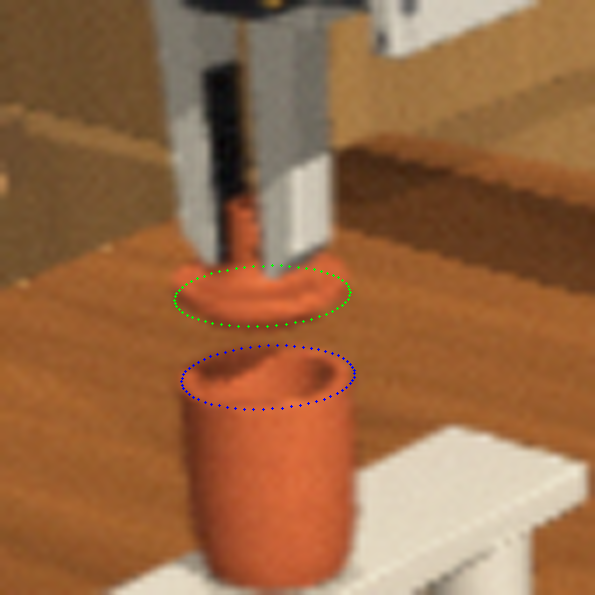

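View pics/l4t.png

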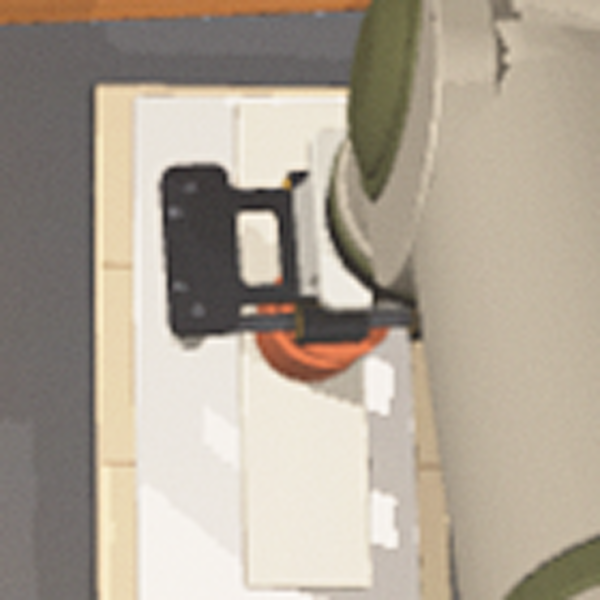

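The lid hangs level above the jar mouth, and its disc and the rim match the predicted circles at (262,296) and (268,378).

>>> jog_arm --pt "0 0 -0.007 0 0 0" --pt "0 0 -0.006 0 0 0" --pt "0 0 -0.004 0 0 0" --pt "0 0 -0.002 0 0 0" --pt "0 0 0 0 0 0"

```text
time_s: 42.48
ee_pos: [0.5012, -0.1977, 0.307]
eef_rot: [-180.0, 0.0, -0.0]
force: [0.1, 0.4, -0.9]
gripper_width: 0.186
```

>>> jog_arm --pt "0 0 -0.0015 0 0 0" --pt "0 0 -0.0015 0 0 0" --pt "0 0 -0.001 0 0 0" --pt "0 0 -0.001 0 0 0" --pt "0 0 0 0 0 0"

```text
time_s: 43.1
ee_pos: [0.5012, -0.1977, 0.3021]
eef_rot: [-180.0, 0.0, -0.0]
force: [0.7, -0.4, -0.8]
gripper_width: 0.19
```

>>> jog_arm --pt "0 0 -0.001 0 0 0" --pt "0 0 -0.001 0 0 0" --pt "0 0 -0.0005 0 0 0" --pt "0 0 0 0 0 0" --pt "0 0 0 0 0 0"

```text
time_s: 43.72
ee_pos: [0.5012, -0.1977, 0.2998]
eef_rot: [180.0, -0.0, -0.0]
force: [0.0, 0.9, 0.9]
gripper_width: 0.187
```

```bash
python3 - <<'E'
from h import *
S=cam("scene")
o=robot.get_obs();print(o['ee_pos'],o['force'])
cv2.imwrite("pics/l5.png",cv2.resize(S[0][95:180,240:325],None,fx=7,fy=7,interpolation=2))
E
```

```text
[ 0.50121284 -0.19773599  0.29976948] [-0.31065547  0.41790173  0.70189991]
```

View pics/l5.png

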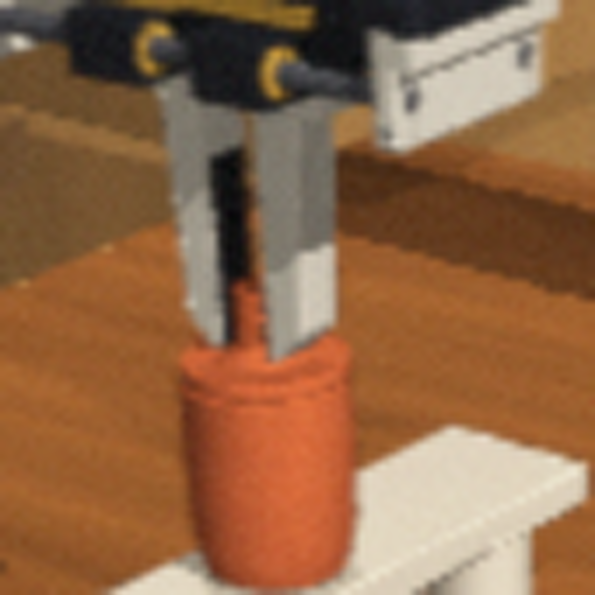

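The lid's disc lies on the rim at (268,380) and contact force is just starting. I'll release, back off and check.

>>> jog_arm --pt "0 0 -0.0005 0 0 0" --pt "0 0 0 0 0 0" --pt "0 0 0 0 0 0" --pt "0 0 0 0 0 0" --pt "0 0 0 0 0 0"

```text
time_s: 44.4
ee_pos: [0.5013, -0.1977, 0.2997]
eef_rot: [180.0, -0.0, -0.0]
force: [-1.5, 0.6, 5.8]
gripper_width: 0.189
```

>>> jog_arm --pt "0 0 0 0 0 0" --pt "0 0 0 0 0 0" --pt "0 0 0 0 0 0" --pt "0 0 0 0 0 0" --pt "0 0 0.02 0 0 0" --grip -0.2

```text
time_s: 45.02
ee_pos: [0.5006, -0.1975, 0.3182]
eef_rot: [-179.9, 0.2, -0.0]
force: [0.4, 0.2, -0.5]
gripper_width: 0.602
```

>>> jog_arm --pt "0 0 0.04 0 0 0" --pt "0 0 0.04 0 0 0" --pt "0 0.05 0 0 0 0" --pt "0 0.05 0 0 0 0" --pt "0 0.05 0 0 0 0"

```text
time_s: 45.65
ee_pos: [0.501, -0.0463, 0.3994]
eef_rot: [180.0, -0.0, -0.1]
force: [1.1, -0.0, 0.3]
gripper_width: 0.603
```

>>> jog_arm --pt "0 0.05 0 0 0 0" --pt "0 0.05 0 0 0 0" --pt "0 0.05 0 0 0 0" --pt "0 0.05 0 0 0 0" --pt "0 0 0 0 0 0"

```text
time_s: 46.28
ee_pos: [0.5007, 0.1564, 0.3992]
eef_rot: [-179.9, 0.0, 0.3]
force: [0.1, -1.5, -0.4]
gripper_width: 0.602
```

```bash
python3 - <<'E'
from h import *
S=cam("scene");T=cam("top")
o=robot.get_obs();print(o['ee_pos'],o['force'])
cv2.imwrite("pics/f1.png",cv2.resize(S[0][115:275,190:370],(675,600),interpolation=2))
cv2.imwrite("pics/f1t.png",cv2.resize(T[0][210:370,340:480],(525,600),interpolation=2))
e=(.5013,-.1977)
k=10;off=np.array([240,125])
B=cv2.resize(S[0][125:180,240:300],None,fx=k,fy=k,interpolation=2)
for q in np.linspace(0,2*np.pi,60):
  for r,z,col in((.0275,.212,(255,0,0)),(.009,.235,(255,255,0))):
    p=(proj(S,[e[0]+r*np.cos(q),e[1]+r*np.sin(q),z])-off+.5)*k-.5;cv2.circle(B,tuple(int(v) for v in p),1,col,-1)
cv2.imwrite("pics/f1z.png",B)
E
```

```text
[0.50107907 0.15228264 0.39895089] [-0.1231264  -0.81550091 -0.85928771]
```

View pics/f1.png

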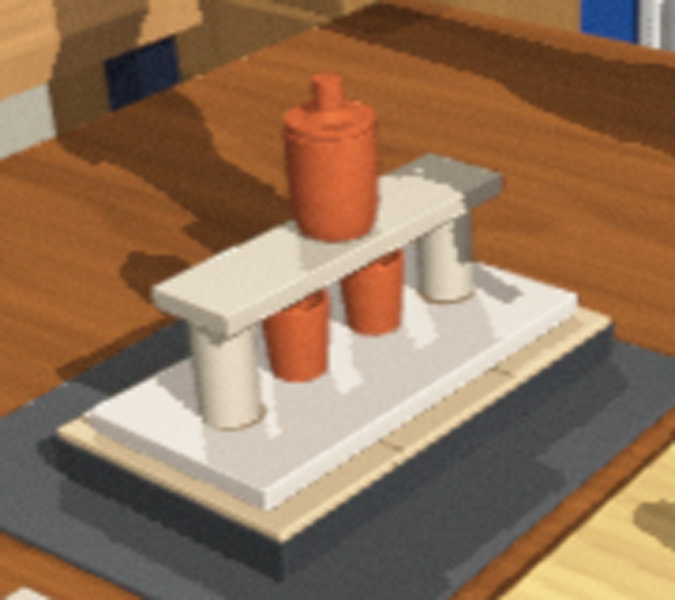

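View pics/f1t.png

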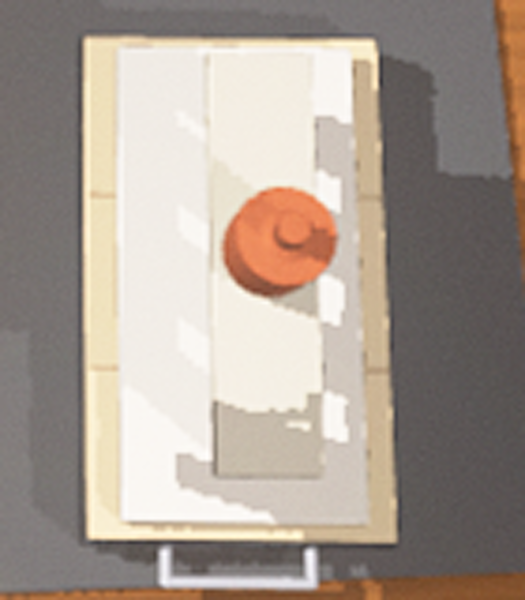

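View pics/f1z.png

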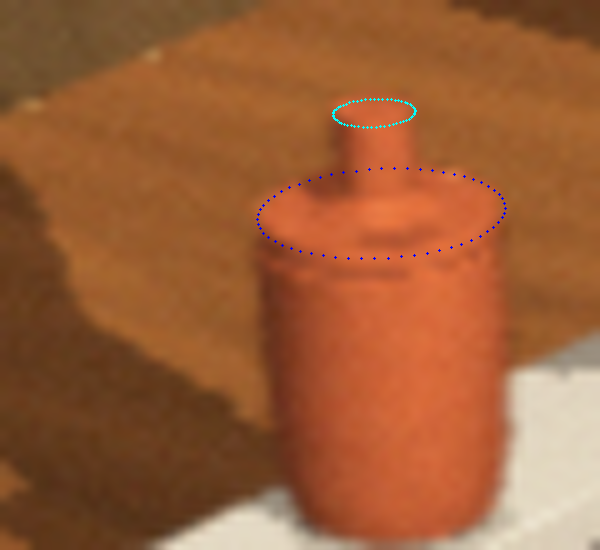

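The stack stands in the final pictures. The lid's disc and knob match the predicted seated heights at (382,213) and (374,113), the shelf and props haven't moved, and the arm is clear. Handing in.

```bash
python3 -c "
from rig import robot
print(robot.job_done(), robot.get_obs()['time_s'])"
```

```text
the job is handed in; nothing more can be done
the job is handed in; nothing more can be done
```

The upper tier is built and handed in, about 47 s into the 141 s allowed. The hand-in call returned no verdict, so these results rest on my own camera and force checks:

- **Props:** the two taller props stand upright on the patches. By the top camera they are at x = +100 and −104.5 mm, with y within about 3 mm (limit 12 mm).
- **Shelf:** it lies level on both props, about 3 mm off centre along the hearth, 2 mm across, and under 1° out of line.
- **Jar:** I set it down until the wrist force showed contact, about 1–2 mm from the shelf centre.
- **Lid:** I lowered it until contact (about 6 N). Its disc and knob match the predicted seated outline in the final enlarged scene picture.
- **Left alone:** the beakers, short prop, large lid and yellow lid were not touched. The final pictures cover the hearth only, and I did not measure the short prop and large lid again.

No check failed. The two cameras disagreed by about 2–6 mm on most objects (up to about 10 mm on one beaker). I averaged them for the pick-up points and patch positions.

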